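# Upturn rinsed beakers on the drying posts

## Robot

A 6-joint arm with a two-finger parallel gripper is mounted at the origin on the work surface. World frame = base frame: x ahead of the robot, y to its left, z up, the work surface at z = 0. Lengths are in mm, angles in rad, forces in N, time in s.
With the tool pointing down it reaches from about 400 to 925 mm from the base axis. Payload 12.5 kg.
Tool frame: the origin (TCP) lies on the mounting face of the last link; the fingertips stand 190 mm ahead of it and the grasp point (between the pads) lies 171 mm ahead of it (env.grasp_offset is the distance from the TCP to the grasp point, in mm); z points along the fingers, y is the direction in which the jaws open and shut (so a half turn about z gives the same grasp; the last joint's range is limited). The gripper opens to 95 mm and grips with 3 to 60 N. Pads are 20 mm wide; open, the fingers measure 119 mm over their backs; the gripper's body (75 mm by 180 mm) begins 59 mm behind the grasp point.
Start: joints at [1.233, 0.491, 1.559, -0, 1.092, -0.106], TCP at [143.557, 608.29, 404.761] pointing down, gripper open.
Joint ranges: [-3.1, 3.1], [-0.84, 2.19], [0.05, 2.79], [-1.13, 4.28], [0.06, 2.93], [-2.69, 2.69]. Speed limits (rad/s): [2.22, 2.22, 2.79, 3.14, 3.14, 3.14].

## Interface

Orientations are given as [roll, pitch, yaw] about the fixed x, y, z axes, in that order (R = Rz(yaw) Ry(pitch) Rx(roll)).
In Python, from cell import env, viewer gives the robot as it stands.
- The arm moves only by the tool play_rows, never from a script. Its argument "increments" is a list of rows, each an object of numbers: "dx", "dy", "dz": the shift along the tool's x, y, z in mm; "rx", "ry", "rz": the turn, a rotation vector about the tool's x, y, z in units of 6 degrees (1.0 is 6 degrees). A call has 1 to 8 rows; each row is the pose to reach, as a shift and turn from the pose measured when the call began, along the tool's axes at that moment; what a row does not reach only later rows make up. A row lasts 1/12 s, in which the tool goes at most 41.7 mm and 7.16 degrees, less where a joint would pass 70% of its speed; a pose out of reach is approached as far as the arm can. A call with a gripper value outside its range is refused whole. "fingers" is the opening, from 0 (shut) to 1 (fully open), set as the call begins (left out, the last holds). The fingers move at their own pace and stop on an object; the grip force is fixed at half the most. Time passes only in rows, so rows that repeat a pose let the fingers close. It gives the time, the measured TCP pose, the force and the opening at its end, in the units of the state.
- env.state(): the state, without advancing time (a new reading comes with each control period).
- viewer.read_camera(name): name is "scene" or "side" or "wrist"; returns a dict with "image" (384x512x3 uint8, red, green, blue), "fx", "fy", "cx", "cy" (pixels), "rvec" (rotation vector, rad) and "tvec" (3), from world to camera coordinates, as OpenCV has them. Camera axes: x right, y down, z forward; pixel columns grow to the right and rows downward; lengths in mm; the calibration is good to about 2 mm. A picture is of the moment at which its call begins. There is no depth.
- env.job_done(): hands the job in, once; it reports no verdict.
The state is a dict: "t": time; "joints": joint angles; "qvel": joint speeds; "tau": joint torques, N m; "eef_pos": TCP position; "tcp_rot": TCP orientation; "ft_force": force on the tool from outside, world axes, zero at the start; "moment": the same for the moment, N m; "opening": opening from 0.0 (shut) to 1.0 (fully open).
Only numpy, scipy, OpenCV 4.12 (cv2) and the standard library are available. Lean on these libraries where they do the work, as an engineer would, in place of code of your own. Each camera call takes 0.05 s, during which the arm holds its last target.

## Task

Two rinsed steel beakers lie on the camera repair bench. Stand each one upside down, mouth down, on the free drying post that suits its length, the tall beaker on the tall post and the short beaker on the short post, so that its rim sits flat on the post's foot. Lower them gently, do not let them drop, and leave the dry beaker and everything else on the bench where it is.

Things in the scene. Friction and masses are not known exactly. Their poses are not given: they have to be found in the camera images.
- tall_beaker_center (a point): the tall beaker: a plain stainless steel cup, straight round wall 58 mm outside diameter, 52 mm inside, 140 mm long, 136 mm deep inside, one end open, no handle, about 0.16 kg. It starts lying on its side. The point is its centre, on its axis half-way along; x runs along the axis out of the open mouth (so x points straight down when it stands mouth down), and the rim is 70 mm from the point.
- short_beaker_center (a point): the short beaker: same cup, 58 mm outside and 52 mm inside diameter, but 95 mm long, 91 mm deep inside; also starts lying on its side. Centre and axes as for the tall one; the rim is 47.5 mm from the point.
- tall_post_seat (a point): the tall drying post: fixed; a round dark foot 84 mm across and 12 mm thick with a grey upright post 40 mm in diameter in its middle that rises 115 mm above the foot; the last 22 mm taper to 18 mm across. The point is on the post's axis at the top face of the foot, where a beaker's rim comes to rest; z up.
- short_post_seat (a point): the short drying post: fixed, same foot and same 40 mm post with the same taper, but rising only 70 mm above the foot. The point is on the post's axis at the top face of the foot; z up.
- used_post_seat (a point): a third drying post, 90 mm above its foot, otherwise like the others and fixed; it is in use by the dry beaker. The point is on its axis at the top face of the foot; z up.
- dry_beaker_center (a point): a beaker 58 mm across and 115 mm long that already stands mouth down on the third post; to be left alone. The point is the centre of it, half-way up.
- parts_dish: bystander: square white dish with screws, 70 x 70 x 22 mm, between the beakers; origin under its centre
- oil_bottle: bystander: small amber bottle, 44 mm across, 100 mm tall; origin under its centre
- lens: bystander: black camera lens standing on end, 68 mm across, 75 mm tall; origin under its centre
- camera: bystander: camera, 138 mm long, 60 mm deep with its lens, 90 mm tall; origin under the centre of its body, y along its length, lens towards -x
- box_camera: bystander: black box-shaped camera, 100 x 75 x 111 mm tall with its lens; origin under the centre of its body
- screwdriver: bystander: screwdriver with a wooden handle, 170 mm long, lying on the right; x along it, from the handle to the tip
- spool_tin: bystander: flat round tin, 84 mm across, 30 mm tall; origin under its centre
Mind the look-alikes: they are no part of the job. What is shaped like the part that bears tall_beaker_center but pink, purple or red is not meant.

How it is judged:
By the outcome, as a careful person would: the job done as asked, in the order asked, and still so for the second after the job is handed in, with the robot touching nothing.
It also fails if it takes over 66 s, if anything falls off the work surface, if the arm or the gripper's body presses on something with over 40 N, if the wrist force passes 120 N, or if a joint passes its speed limit or range.

## Working session

There is one attempt and no reset: what is moved stays moved. The work goes in short steps, Python scripts to look and compute and a tool call to move; the robot and the scene stay as the last step left them, time stands still between calls to the robot, and variables do not carry over. Pictures are saved under pics/ and viewed, and the job is handed in when it is done.

Besides the shell and the picture viewer there is one more tool, called in YAML: its name, and indented under it one key for each argument. play_rows: Moves the arm, as the interface text tells. Its arguments: {"type":"object","properties":{"increments":{"type":"array","items":{"type":"object","properties":{"dx":{"type":"number"},"dy":{"type":"number"},"dz":{"type":"number"},"rx":{"type":"number"},"ry":{"type":"number"},"rz":{"type":"number"}}}},"fingers":{"type":"number"}},"required":["increments"]}

```bash
ls; mkdir -p pics; python3 - <<'E'
from cell import env, viewer
import cv2, json
s=env.state(); print({k:(v if not hasattr(v,'tolist') else v.tolist()) for k,v in s.items()}, env.grasp_offset)
for n in ["scene","side","wrist"]:
    d=viewer.read_camera(n); cv2.imwrite(f"pics/{n}0.png",d["image"][:,:,::-1]); print(n,d["fx"],d["fy"],d["cx"],d["cy"],d["rvec"],d["tvec"])
E
```

```text
pics
{'t': 0.0, 'joints': [1.2333897622397192, 0.4915460822882699, 1.5594409142174905, -4.5224202963174004e-05, 1.0916973463788455, -0.10563168136986373], 'qvel': [-0.001459234955190664, 0.0003160246104308873, 3.206716165584121e-05, -0.002194700599925038, 0.0021047388409546355, -0.0002481089786616492], 'tau': [0.001896379835670814, -61.26699686050415, -25.81829309463501, 0.0693268608301878, 0.048305075615644455, -0.00011008086858055321], 'eef_pos': [143.5551030128027, 608.2559680453588, 404.1729475240441], 'tcp_rot': [-3.140502819802311, -7.521657352516087e-05, 2.909838598767289], 'ft_force': [-0.38887882208242214, 0.2621835043926032, -0.40151228556014557], 'moment': [-0.017596266422055546, 0.029501155687380792, 0.056920834070668926], 'opening': 0.9978100266567235} 171.3
scene 447.7968045037361 447.7968045037361 257.3240146336616 183.66089124602962 [ 2.16378781  1.13074162 -0.43252213] [-285.89570196 -249.27579564 1577.75868542]
side 444.24406881242487 444.24406881242487 262.97283405054026 189.51756520240025 [ 2.41099848 -0.39860335  0.14680077] [-463.06181764  153.31656691 1285.9207274 ]
wrist 330.0567516390171 330.0567516390171 254.37566585215416 186.79147148273924 [-2.28168277 -1.80460512 -0.25494667] [-623.40395313  -31.02508653  391.7390128 ]
```

View pics/scene0.png

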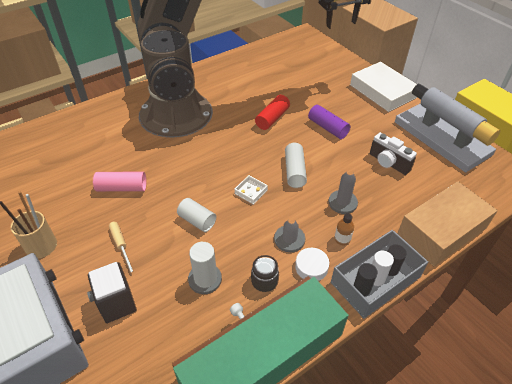

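View pics/side0.png

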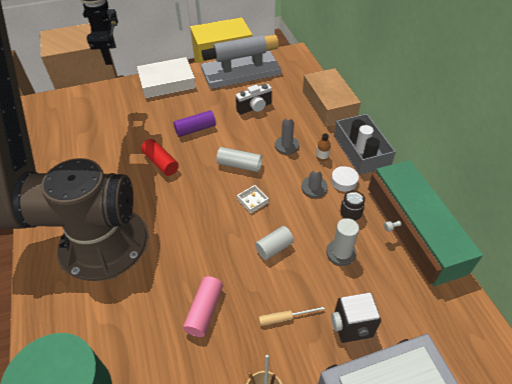

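View pics/wrist0.png

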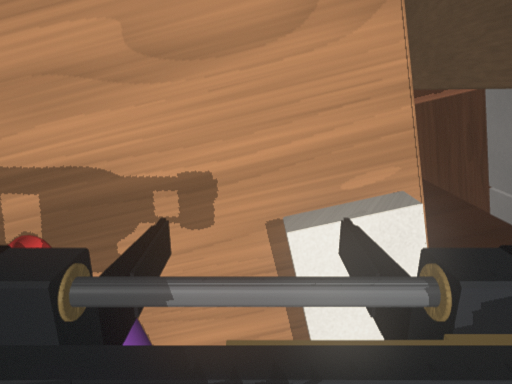

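The scene view shows the tall beaker near (295,165) and the short one near (197,214). The tall post is at (343,195) and the short post at (290,237), with the dry beaker at (203,268). I'll zoom in to find the mouths.

```bash
cat > h.py <<'E'
import numpy as np, cv2
from cell import env, viewer
def cam(n):
    d=viewer.read_camera(n); R=cv2.Rodrigues(np.array(d["rvec"],float))[0]; t=np.array(d["tvec"],float).ravel()
    return dict(img=d["image"],K=np.array([[d["fx"],0,d["cx"]],[0,d["fy"],d["cy"]],[0,0,1]]),R=R,t=t,n=n)
def ray(c,uv):
    d=c["R"].T@np.linalg.inv(c["K"])@np.array([uv[0],uv[1],1.0]); return -c["R"].T@c["t"], d/np.linalg.norm(d)
def plane(c,uv,z):
    o,d=ray(c,uv); return o+d*(z-o[2])/d[2]
def proj(c,P):
    p=(c["K"]@(c["R"]@np.atleast_2d(P).T+c["t"][:,None])).T; return p[:,:2]/p[:,2:]
def tri(c1,u1,c2,u2):
    o1,d1=ray(c1,u1);o2,d2=ray(c2,u2)
    A=np.stack([d1,-d2],1);s=np.linalg.lstsq(A,o2-o1,rcond=None)[0]
    a=o1+d1*s[0];b=o2+d2*s[1];return (a+b)/2,np.linalg.norm(a-b)
def crop(c,x0,y0,x1,y1,k,f):
    cv2.imwrite(f,cv2.resize(c["img"][y0:y1,x0:x1,::-1],None,fx=k,fy=k,interpolation=cv2.INTER_CUBIC))
E
python3 - <<'E'
from h import *
a=cam("scene");b=cam("side")
crop(a,170,130,370,280,4,"pics/sc1.png");crop(b,205,110,365,230,5,"pics/sd1.png");crop(b,235,160,395,270,5,"pics/sd2.png")
E
```

```text
(no output)
```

View pics/sc1.png

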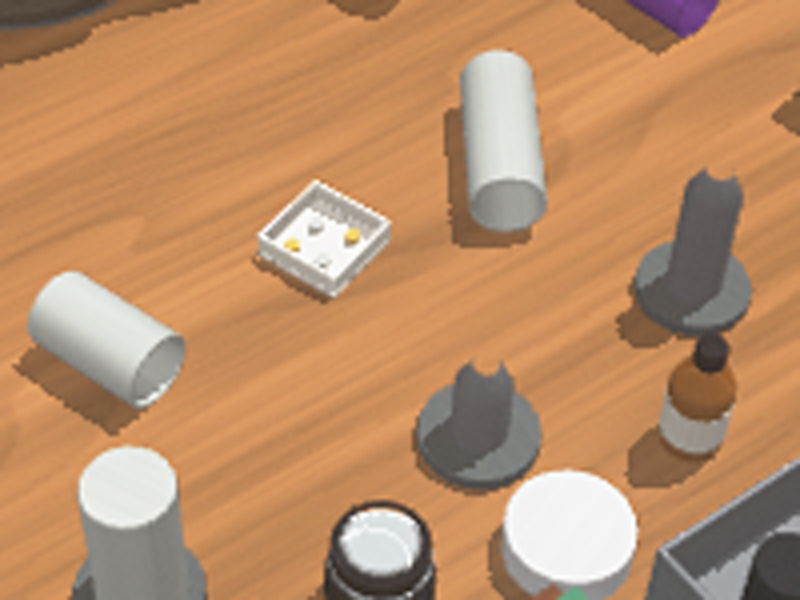

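View pics/sd1.png

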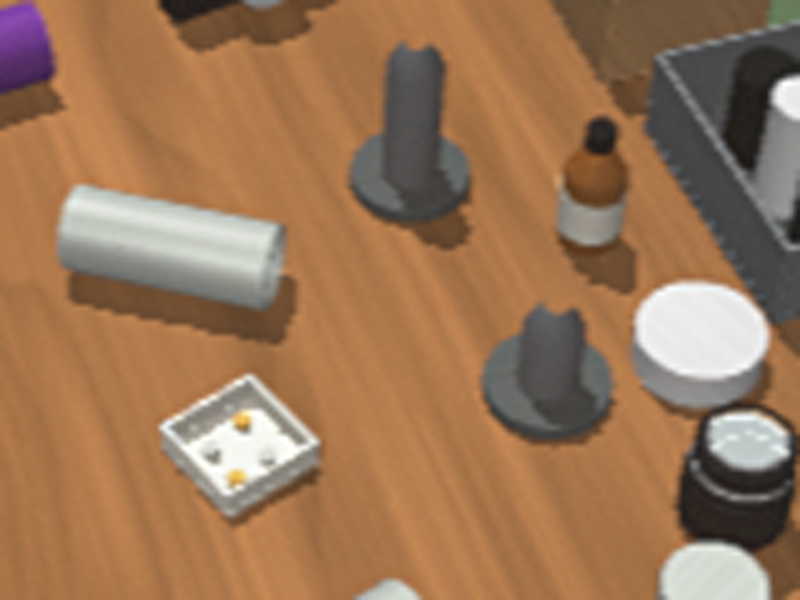

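View pics/sd2.png

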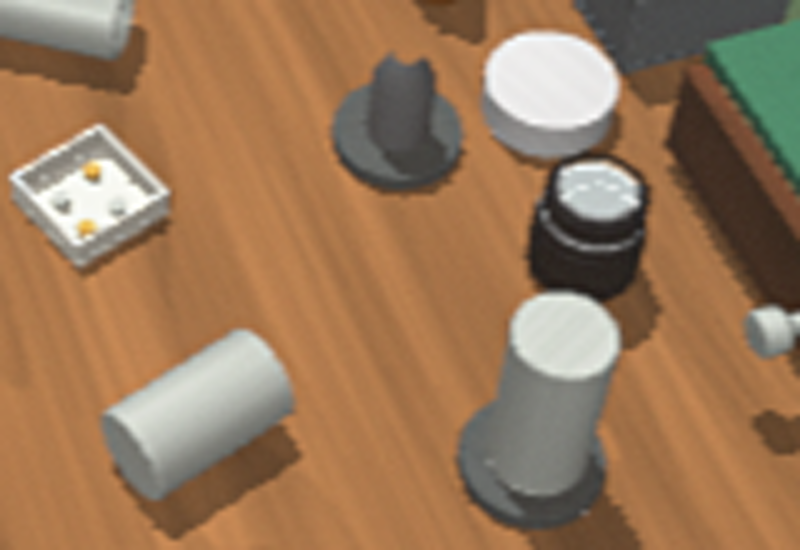

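```bash
cat > meas.py <<'E'
from h import *
def near(m,pt):
    n,l,st,ce=cv2.connectedComponentsWithStats(m)
    i=min(range(1,n),key=lambda k:(np.hypot(*(ce[k]-pt)) if st[k,4]>60 else 1e9)); return (l==i).astype(np.uint8),st[i]
def silver(c):
    h=cv2.cvtColor(c["img"],cv2.COLOR_RGB2HSV); return ((h[...,1]<45)&(h[...,2]>110)).astype(np.uint8)
def dark(c):
    h=cv2.cvtColor(c["img"],cv2.COLOR_RGB2HSV); return ((h[...,1]<75)&(h[...,2]<125)).astype(np.uint8)
if __name__=="__main__":
    S=cam("scene");D=cam("side")
    seeds={"tall":((295,165),(239,159)),"short":((197,214),(275,242))}
    for k,(a,b) in seeds.items():
        for c,s in((S,a),(D,b)):
            m,st=near(silver(c),s); pts=np.argwhere(m)[:,::-1].astype(np.float32)
            r=cv2.minAreaRect(pts); bx=cv2.boxPoints(r)
            e=[np.linalg.norm(bx[1]-bx[0]),np.linalg.norm(bx[2]-bx[1])]
            i=0 if e[0]>e[1] else 1
            p,q=((bx[0]+bx[3])/2,(bx[1]+bx[2])/2) if i==0 else ((bx[0]+bx[1])/2,(bx[2]+bx[3])/2)
            P,Q,C=plane(c,p,29),plane(c,q,29),plane(c,r[0],29)
            if np.hypot(*P[:2])>np.hypot(*Q[:2]):P,Q=Q,P
            d=Q-P; print(k,c["n"],st,np.round(r[0],1),"C",C.round(1),"len",np.linalg.norm(d).round(1),"az",np.degrees(np.arctan2(d[1],d[0])).round(1))
    seeds={"tallpost":((343,197),(287,140)),"shortpost":((290,237),(315,185))}
    for k,(a,b) in seeds.items():
        for c,s in((S,a),(D,b)):
            m,st=near(dark(c),s); pts=np.argwhere(m)[:,::-1]
            vb=pts[:,1].max()
            # rows: widest
            w=[(y,pts[pts[:,1]==y][:,0].min(),pts[pts[:,1]==y][:,0].max()) for y in range(st[1],st[1]+st[3])]
            print(k,c["n"],st,w[::3])
E
python3 meas.py
```

```text
tall scene [285 143  22  45 771] [294.9 164.9] C [463.4 164.2  29. ] len 191.0 az -33.8
tall side [217 147  45  24 727] [238.7 158.6] C [462.4 170.2  29. ] len 151.4 az -34.2
short scene [177 198  39  34 773] [196.  214.2] C [ 460.2 -179.5   29. ] len 123.4 az 18.5
short side [256 226  37  34 713] [274.  241.8] C [ 462.5 -175.2   29. ] len 114.5 az 18.5
tallpost scene [329 173  28  50 672] [(173, np.int64(345), np.int64(346)), (176, np.int64(342), np.int64(354)), (179, np.int64(341), np.int64(355)), (182, np.int64(340), np.int64(354)), (185, np.int64(340), np.int64(353)), (188, np.int64(339), np.int64(352)), (191, np.int64(338), np.int64(352)), (194, np.int64(336), np.int64(352)), (197, np.int64(336), np.int64(351)), (200, np.int64(329), np.int64(350)), (203, np.int64(329), np.int64(349)), (206, np.int64(330), np.int64(356)), (209, np.int64(332), np.int64(354)), (212, np.int64(337), np.int64(350)), (215, np.int64(345), np.int64(350)), (218, np.int64(344), np.int64(351)), (221, np.int64(344), np.int64(349))]
tallpost side [275 119  24  35 523] [(119, np.int64(285), np.int64(285)), (12
[... 520 characters left out ...]
7, np.int64(283), np.int64(297)), (230, np.int64(283), np.int64(298)), (233, np.int64(283), np.int64(297)), (236, np.int64(274), np.int64(297)), (239, np.int64(274), np.int64(296)), (242, np.int64(275), np.int64(304)), (245, np.int64(276), np.int64(302)), (248, np.int64(279), np.int64(300)), (251, np.int64(285), np.int64(294))]
shortpost side [302 171  25  27 491] [(171, np.int64(312), np.int64(313)), (174, np.int64(310), np.int64(320)), (177, np.int64(307), np.int64(321)), (180, np.int64(304), np.int64(323)), (183, np.int64(302), np.int64(326)), (186, np.int64(302), np.int64(326)), (189, np.int64(302), np.int64(326)), (192, np.int64(304), np.int64(325)), (195, np.int64(307), np.int64(322))]
```

```bash
python3 - <<'E'
from h import *
S=cam("scene");D=cam("side")
print("cams",(-S["R"].T@S["t"]).round(),(-D["R"].T@D["t"]).round())
for n,a,b in(("tall",(343,201.6),(287,145.2)),("short",(289.6,239),(314.5,187))):
    print(n,plane(S,a,6).round(1),plane(D,b,6).round(1),tri(S,a,D,b))
for n,a,b in(("tallB",(294.9,164.9),(238.7,158.6)),("shortB",(196,214.2),(274,241.8)),("talltop",(348.5,173),(287.5,119)),("shorttop",(291,221),(315.2,171.5)),("drytop",(201.8,251.5),(348,227))):
    print(n,tri(S,a,D,b))
W=cam("wrist"); s=env.state()
from scipy.spatial.transform import Rotation as Ro
R=Ro.from_euler("xyz",s["tcp_rot"]).as_matrix(); c=-W["R"].T@W["t"]
print("wrist in tool",(R.T@(c-s["eef_pos"])).round(1),(R.T@W["R"].T).round(3))
for n,p in(("dish",(251,189)),("bottle",(344,240)),("lens",(264,283)),("tin",(312,272)),):print(n,plane(S,p,0).round())
E
```

```text
cams [1187. -492.  992.] [ 208. -826. 1080.]
tall [643.6 201.2   6. ] [645.1 200.3   6. ] (array([644.62125532, 199.71653622,   7.31112602]), np.float64(0.987621829505284))
short [660.4  -7.3   6. ] [660.3  -6.3   6. ] (array([660.25458793,  -6.99852259,   6.22824372]), np.float64(0.8580139333466427))
tallB (array([462.39609081, 166.32316433,  29.87312717]), np.float64(4.738574335930439))
shortB (array([ 461.81757237, -178.9045641 ,   32.45187128]), np.float64(3.124342526716101))
talltop (array([641.60882351, 199.72388198, 124.88065143]), np.float64(1.2100295195031674))
shorttop (array([656.27053027,  -5.09794974,  78.78917061]), np.float64(0.393489384839889))
drytop (array([ 638.01628485, -254.98471606,  127.57997209]), np.float64(0.15323874938881837))
wrist in tool [78.6 -1.1 19.9] [[-0.001 -0.961 -0.278]
 [ 1.    -0.001 -0.   ]
 [-0.    -0.278  0.961]]
dish [447.  13.   0.]
bottle [744. 115.   0.]
lens [ 727. -140.    0.]
tin [771. -21.   0.]
```

```bash
cat > g.py <<'E'
from h import *
from scipy.spatial.transform import Rotation as Ro
def pose(az,el,sg):
    a=np.radians(az);e=np.radians(el)
    z=np.array([np.cos(a)*np.cos(e),np.sin(a)*np.cos(e),-np.sin(e)]); y=sg*np.array([-np.sin(a),np.cos(a),0])
    return np.stack([np.cross(y,z),y,z],1)
def go(p,az,el,sg,grasp=True):
    s=env.state();R0=Ro.from_euler("xyz",s["tcp_rot"]).as_matrix();R=pose(az,el,sg)
    t=np.array(p,float)-(171.3*R[:,2] if grasp else 0)
    d=R0.T@(t-s["eef_pos"]); r=np.degrees(Ro.from_matrix(R0.T@R).as_rotvec())/6
    print("t%.2f"%s["t"],"shift",d.round(1),"rot",r.round(2),"| |d| %.0f rows %.1f / %.1f"%(np.linalg.norm(d),np.linalg.norm(d)/41.7,np.linalg.norm(r)*6/7.16))
    print(" tcp target",t.round(1),"joints",np.round(s["joints"],2),"F",np.round(s["ft_force"],1),"op",round(s["opening"],3))
E
python3 -c "
from g import *
go((463,167,400),-34,90,1,False)"
```

```text
t0.50 shift [-412.3 -356.1    4.7] rot [-0.   -0.    3.45] | |d| 545 rows 13.1 / 2.9
 tcp target [463. 167. 400.] joints [ 1.23  0.49  1.56  0.    1.09 -0.11] F [-0.9 -1.  -0. ] op 1.002
```

play_rows:
  increments:
    - {"dx":-30,"dy":-26,"rz":0.5}
    - {"dx":-60,"dy":-52,"rz":0.9}
    - {"dx":-90,"dy":-78,"rz":1.3}
    - {"dx":-120,"dy":-104,"rz":1.7}
    - {"dx":-150,"dy":-130,"rz":2.1}
    - {"dx":-180,"dy":-156,"rz":2.5}
    - {"dx":-210,"dy":-182,"rz":3}
    - {"dx":-240,"dy":-208,"rz":3.4}
  fingers: 1

```text
invalid input
```

```bash
python3 -c "
from g import *
go((463,167,400),-34,90,1,False)"
```

```text
t0.50 shift [-412.3 -356.1    4.7] rot [-0.   -0.    3.45] | |d| 545 rows 13.1 / 2.9
 tcp target [463. 167. 400.] joints [ 1.23  0.49  1.56  0.    1.09 -0.11] F [-0.9 -1.  -0. ] op 1.002
```

play_rows:
  increments:
    - {"dx":-30,"dy":-26,"dz":0,"rx":0,"ry":0,"rz":0.5}
    - {"dx":-60,"dy":-52,"dz":0,"rx":0,"ry":0,"rz":0.9}
    - {"dx":-90,"dy":-78,"dz":0,"rx":0,"ry":0,"rz":1.3}
    - {"dx":-120,"dy":-104,"dz":0,"rx":0,"ry":0,"rz":1.7}
    - {"dx":-150,"dy":-130,"dz":0,"rx":0,"ry":0,"rz":2.1}
    - {"dx":-180,"dy":-156,"dz":0,"rx":0,"ry":0,"rz":2.5}
    - {"dx":-210,"dy":-182,"dz":0,"rx":0,"ry":0,"rz":3}
    - {"dx":-240,"dy":-208,"dz":0,"rx":0,"ry":0,"rz":3.4}
  fingers: 1

```text
t: 1.17
eef_pos: [330.0, 349.0, 405.0]
tcp_rot: [3.141, 0.0, 2.551]
ft_force: [0.4, 0.8, 0.4]
opening: 1.0
```

```bash
python3 -c "
from g import *
go((463,167,400),-34,90,1,False)"
```

```text
t1.17 shift [-211.8  -77.2    5. ] rot [0.01 0.   0.03] | |d| 226 rows 5.4 / 0.0
 tcp target [463. 167. 400.] joints [ 0.68  0.29  1.9   0.    0.95 -0.3 ] F [0.4 0.8 0.4] op 1.0
```

play_rows:
  increments:
    - {"dx":-35,"dy":-13,"dz":0,"rx":0,"ry":0,"rz":0}
    - {"dx":-70,"dy":-26,"dz":0,"rx":0,"ry":0,"rz":0}
    - {"dx":-105,"dy":-39,"dz":0,"rx":0,"ry":0,"rz":0}
    - {"dx":-140,"dy":-52,"dz":0,"rx":0,"ry":0,"rz":0}
    - {"dx":-175,"dy":-65,"dz":0,"rx":0,"ry":0,"rz":0}
    - {"dx":-212,"dy":-77,"dz":0,"rx":0,"ry":0,"rz":0}
    - {"dx":-212,"dy":-77,"dz":0,"rx":0,"ry":0,"rz":0}

```text
t: 1.75
eef_pos: [466.4, 163.0, 405.1]
tcp_rot: [3.14, 0.002, 2.547]
ft_force: [-0.4, -0.1, -0.9]
opening: 1.0
```

```bash
python3 - <<'E'
from g import *
go((463,167,400),-34,90,1,False)
W=cam("wrist"); cv2.imwrite("pics/w1.png",W["img"][:,:,::-1])
print(proj(W,[[463,167,29],[645,200,12]]))
E
```

```text
t1.75 shift [5.  1.4 5. ] rot [ 0.01  0.02 -0.01] | |d| 7 rows 0.2 / 0.0
 tcp target [463. 167. 400.] joints [ 0.2   0.31  1.87 -0.    0.96 -0.77] F [-0.4 -0.1 -0.9] op 1.0
[[256.28209659 159.94400558]
 [358.70981609 260.34788111]]
```

View pics/w1.png

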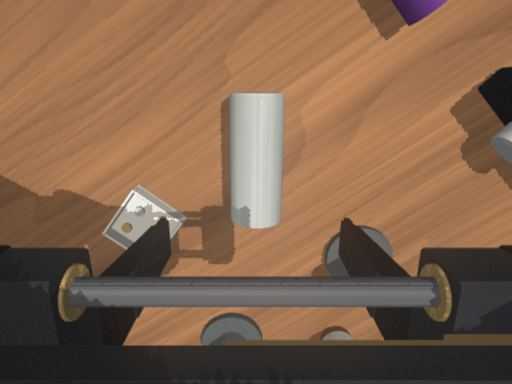

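```bash
python3 - <<'E'
from g import *
from meas import silver,near
W=cam("wrist"); m,st=near(silver(W),(257,160)); print(st)
for v in (97,110,130,150,170,190,210,220,225):
    x=np.where(m[v])[0]; print(v,x.min(),x.max())
c0=np.where(m[:,257])[0]; v0,v1=c0.min(),c0.max(); print(v0,v1)
A=plane(W,(257.0,v0-.5),58)
B=plane(W,(257.0,v1+.5),58); d=B-A
print(A.round(1),B.round(1),np.linalg.norm(d),np.degrees(np.arctan2(d[1],d[0])),(A+B)/2, "cam",-W["R"].T@W["t"])
E
```

```text
[ 229   96   55  135 6941]
97 230 282
110 229 283
130 229 282
150 230 282
170 230 281
190 230 280
210 231 280
220 231 280
225 234 277
96 230
[404.5 207.6  58. ] [520.2 129.6  58. ] 139.58703032806943 -33.98570134142192 [462.33163081 168.61456524  58.        ] cam [399.4770038  207.68538186 384.94002292]
```

```bash
python3 -c "
from g import *
go((404.2,207.8,115.6),-34,60,1)"
```

```text
t1.85 shift [158.5   1.3 140.9] rot [ 0.01 -5.    0.  ] | |d| 212 rows 5.1 / 4.2
 tcp target [333.2 255.7 264. ] joints [ 0.21  0.3   1.88  0.    0.96 -0.77] F [-0.7  0.  -0.1] op 1.001
```

play_rows:
  increments:
    - {"dx":22,"dy":0,"dz":20,"rx":0,"ry":-0.7,"rz":0}
    - {"dx":45,"dy":0,"dz":40,"rx":0,"ry":-1.4,"rz":0}
    - {"dx":68,"dy":0,"dz":60,"rx":0,"ry":-2.1,"rz":0}
    - {"dx":91,"dy":1,"dz":80,"rx":0,"ry":-2.8,"rz":0}
    - {"dx":114,"dy":1,"dz":100,"rx":0,"ry":-3.5,"rz":0}
    - {"dx":137,"dy":1,"dz":120,"rx":0,"ry":-4.2,"rz":0}
    - {"dx":158,"dy":1,"dz":141,"rx":0,"ry":-5,"rz":0}
    - {"dx":158,"dy":1,"dz":141,"rx":0,"ry":-5,"rz":0}

```text
t: 2.52
eef_pos: [340.2, 251.3, 272.5]
tcp_rot: [-3.133, 0.498, 2.549]
ft_force: [0.4, -0.6, -0.1]
opening: 1.003
```

```bash
python3 -c "
from g import *
go((445.7,179.8,29),-34,60,1)"
```

```text
t2.52 shift [  8.7   0.6 103.6] rot [-0.08 -0.25  0.  ] | |d| 104 rows 2.5 / 0.2
 tcp target [374.7 227.7 177.4] joints [ 0.57  0.44  2.21 -1.05  0.53  0.53] F [ 0.4 -0.6 -0.1] op 1.003
```

play_rows:
  increments:
    - {"dx":4,"dy":0.5,"dz":12,"rx":0,"ry":-0.2,"rz":0}
    - {"dx":8,"dy":0.5,"dz":25,"rx":-0.1,"ry":-0.2,"rz":0}
    - {"dx":8.5,"dy":0.5,"dz":40,"rx":-0.1,"ry":-0.2,"rz":0}
    - {"dx":8.5,"dy":0.5,"dz":50,"rx":-0.1,"ry":-0.2,"rz":0}
    - {"dx":8.5,"dy":0.5,"dz":50,"rx":-0.1,"ry":-0.2,"rz":0}

```text
t: 2.93
eef_pos: [365.1, 253.9, 242.8]
tcp_rot: [-3.123, 0.497, 2.55]
ft_force: [-0.1, -0.5, -0.7]
opening: 0.996
```

```bash
python3 -c "
from g import *
go((445.7,179.8,29),-34,60,1)"
```

```text
t2.93 shift [ 11.4 -15.1  68.6] rot [-0.17 -0.26  0.02] | |d| 71 rows 1.7 / 0.3
 tcp target [374.7 227.7 177.4] joints [ 0.54  0.52  2.18 -1.13  0.51  0.6 ] F [-0.1 -0.5 -0.7] op 0.996
```

```bash
cat > kin.py <<'E'
from g import *
from scipy.optimize import least_squares
D=[([1.23339,.49155,1.55944,0,1.0917,-.10563],[143.555,608.256,404.17]),([.68,.29,1.90,0,.95,-.30],[330,349,405]),([.2,.31,1.87,0,.96,-.77],[466.4,163,405.1]),([.57,.44,2.21,-1.05,.53,.53],[340.2,251.3,272.5]),([.54,.52,2.18,-1.13,.51,.6],[365.1,253.9,242.8])]
W=[10,1,1,1,1]
import json,os
if os.path.exists("log.json"):
    for a in json.load(open("log.json")): D.append((a[0],a[1])); W.append(10)
rz=lambda a:Ro.from_euler("z",a).as_matrix(); ry=lambda a:Ro.from_euler("y",a).as_matrix()
def fk(p,q):
    z0,L1,L2,lat,d6=p
    R3=rz(q[0])@ry(q[1]+q[2]); R=R3@rz(q[3])@ry(q[4])
    w=rz(q[0])@(np.array([0,lat,z0])+ry(q[1])@[0,0,L1])+R3@[0,0,L2]
    return w+R@[0,0,d6], R@rz(q[5])@rz(np.pi/2), w
def res(p): return np.concatenate([w*(fk(p,q)[0]-x) for (q,x),w in zip(D,W)])
f=least_squares(res,[300,450,450,66,100],loss="soft_l1"); P=f.x
LIM=np.array([[-3.1,3.1],[-.84,2.19],[.05,2.79],[-1.13,4.28],[.06,2.93],[-2.69,2.69]])
def ik(p,az,el,sg,q0,grasp=True):
    R=pose(az,el,sg); t=np.array(p,float)-(171.3*R[:,2] if grasp else 0)
    def e(q):
        x,Rr,_=fk(P,q); return np.concatenate([(x-t)/100,Ro.from_matrix(R.T@Rr).as_rotvec()])
    q0=np.clip(q0,LIM[:,0]+.01,LIM[:,1]-.01)
    s=least_squares(e,q0,bounds=(LIM[:,0],LIM[:,1])); return s.x.round(2),np.linalg.norm(s.fun).round(4)
def log():
    s=env.state();L=json.load(open("log.json")) if os.path.exists("log.json") else []
    L.append([list(map(float,s["joints"])),list(map(float,s["eef_pos"]))]);json.dump(L,open("log.json","w"))
if __name__=="__main__":
    log()
    print(P.round(1)); print([np.linalg.norm(fk(P,q)[0]-x).round(1) for q,x in D])
    s=env.state(); print(np.abs(fk(P,s["joints"])[1]-Ro.from_euler("xyz",s["tcp_rot"]).as_matrix()).max())
    q=[.5,.5,2.2,-.8,.6,.3]
    for el in (60,65,70,75,80): print(el,ik((445.7,179.8,29),-34,el,1,q))
    for el in (10,20,25,30): print("final",el,[ik((645,200,102),az,el,-1,[.3,.5,1.9,3.1,.6,-1.5]) for az in (0,17,40)])
    for el in (60,65,70): print("short",el,ik((452,-180.7,29),18.5,el,-1,[-.3,.5,2.2,.8,.6,.5]))
    for el in (20,25,30): print("sfinal",el,[ik((660,-7,69.5),az,el,1,[0,.5,1.9,3.1,.6,1.5]) for az in (-20,0,20)])
E
python3 kin.py
```

```text
[119.5 608.2 377.1  65.9  77.2]
[np.float64(0.0), np.float64(5.6), np.float64(5.6), np.float64(29.8), np.float64(34.2)]
4.2327252813834093e-16
60 (array([ 0.46,  0.6 ,  2.29, -1.13,  0.41,  0.61]), np.float64(0.2235))
65 (array([ 0.43,  0.59,  2.29, -1.13,  0.35,  0.55]), np.float64(0.1403))
70 (array([ 0.39,  0.58,  2.28, -1.13,  0.3 ,  0.51]), np.float64(0.0548))
75 (array([ 0.36,  0.58,  2.27, -0.98,  0.26,  0.32]), np.float64(0.0))
80 (array([ 0.32,  0.57,  2.24, -0.56,  0.26, -0.13]), np.float64(0.0))
final 10 [(array([ 0.32,  0.85,  2.33,  3.46,  1.43, -1.56]), np.float64(0.0)), (array([ 0.15,  0.85,  2.37,  3.  ,  1.48, -1.58]), np.float64(0.0)), (array([-0.05,  0.85,  2.3 ,  2.39,  1.4 , -1.57]), np.float64(0.0))]
final 20 [(array([ 0.31,  0.75,  2.29,  3.46,  1.13, -1.6 ]), np.float64(0.0)), (array([ 0.15,  0.75,  2.33,  2.99,  1.17, -1.56]), np.float64(0.0)), (array([-0.03,  0.76,  2.26,  2.37,  1.13, -1.48]), np.float64(0.0))]
final 25 [(array([ 0.3 ,  0.71,  2.26,  3.47,  0.98, -1.63]), np.float64(0.0)), (array([ 0.16,  0.71,  2.3 ,  2.99,  1.01, -1.55]), np.float64(0.0))
[... 470 characters left out ...]
,  0.58,  2.33,  1.44,  0.29, -0.82]), np.float64(0.0))
sfinal 20 [(array([0.02, 0.83, 2.33, 3.5 , 1.24, 1.58]), np.float64(0.0)), (array([-0.17,  0.83,  2.38,  2.97,  1.29,  1.56]), np.float64(0.0)), (array([-0.34,  0.83,  2.32,  2.45,  1.23,  1.57]), np.float64(0.0))]
sfinal 25 [(array([0.01, 0.78, 2.31, 3.51, 1.08, 1.55]), np.float64(0.0)), (array([-0.17,  0.78,  2.36,  2.97,  1.13,  1.57]), np.float64(0.0)), (array([-0.33,  0.78,  2.3 ,  2.44,  1.09,  1.61]), np.float64(0.0))]
sfinal 30 [(array([0.  , 0.74, 2.27, 3.52, 0.93, 1.52]), np.float64(0.0)), (array([-0.16,  0.74,  2.32,  2.97,  0.97,  1.59]), np.float64(0.0)), (array([-0.32,  0.74,  2.27,  2.42,  0.95,  1.67]), np.float64(0.0))]
```

```bash
python3 - <<'E'
s=open("kin.py").read()
s=s.replace('''    z0,L1,L2,lat,d6=p
''','''    z0,L1,L2,lat,d6,lat2=p[:6]
''').replace("w=rz(q[0])@(np.array([0,lat,z0])+ry(q[1])@[0,0,L1])+R3@[0,0,L2]","w=rz(q[0])@(np.array([0,lat,z0])+ry(q[1])@[0,0,L1])+R3@[0,0,L2]+R3@rz(q[3])@[0,lat2,0]").replace("[300,450,450,66,100]","[200,550,400,30,100,30]")
open("kin.py","w").write(s)
E
rm log.json; python3 kin.py
```

```text
[ 45.4 642.7 358.7  28.8  42.1  37.1]
[np.float64(0.0), np.float64(6.3), np.float64(5.2), np.float64(14.1), np.float64(17.1)]
4.2327252813834093e-16
60 (array([ 0.48,  0.61,  2.25, -1.13,  0.43,  0.61]), np.float64(0.1775))
65 (array([ 0.45,  0.6 ,  2.23, -1.13,  0.38,  0.56]), np.float64(0.0909))
70 (array([ 0.42,  0.59,  2.22, -1.13,  0.33,  0.52]), np.float64(0.0027))
75 (array([ 0.37,  0.58,  2.21, -0.85,  0.29,  0.2 ]), np.float64(0.0))
80 (array([ 0.32,  0.58,  2.21, -0.53,  0.28, -0.16]), np.float64(0.0))
final 10 [(array([ 0.44,  0.79,  2.25,  3.59,  1.3 , -1.62]), np.float64(0.0)), (array([ 0.32,  0.79,  2.33,  3.17,  1.37, -1.57]), np.float64(0.0)), (array([ 0.14,  0.79,  2.32,  2.58,  1.37, -1.55]), np.float64(0.0))]
final 20 [(array([ 0.43,  0.72,  2.2 ,  3.62,  1.02, -1.68]), np.float64(0.0)), (array([ 0.32,  0.72,  2.28,  3.17,  1.07, -1.57]), np.float64(0.0)), (array([ 0.15,  0.72,  2.28,  2.56,  1.1 , -1.49]), np.float64(0.0))]
final 25 [(array([ 0.42,  0.69,  2.16,  3.65,  0.88, -1.72]), np.float64(0.0)), (array([ 0.32,  0.69,  2.24,  3.17,  0.92, -1.58]), np.float64
[... 458 characters left out ...]
t 70 (array([-0.52,  0.58,  2.43,  1.97,  0.28, -1.23]), np.float64(0.0))
sfinal 20 [(array([0.14, 0.78, 2.25, 3.65, 1.12, 1.51]), np.float64(0.0)), (array([0.  , 0.78, 2.34, 3.14, 1.2 , 1.57]), np.float64(0.0)), (array([-0.15,  0.78,  2.34,  2.64,  1.21,  1.58]), np.float64(0.0))]
sfinal 25 [(array([0.13, 0.75, 2.22, 3.67, 0.98, 1.47]), np.float64(0.0)), (array([0.  , 0.75, 2.31, 3.14, 1.05, 1.57]), np.float64(0.0)), (array([-0.14,  0.75,  2.31,  2.63,  1.07,  1.61]), np.float64(0.0))]
sfinal 30 [(array([0.12, 0.72, 2.18, 3.7 , 0.84, 1.42]), np.float64(0.0)), (array([0.  , 0.71, 2.28, 3.14, 0.9 , 1.57]), np.float64(0.0)), (array([-0.14,  0.72,  2.28,  2.61,  0.93,  1.65]), np.float64(0.0))]
```

```bash
python3 -c "
from g import *
go((424.2,194.3,125.6),-34,75,1)"
```

```text
t2.93 shift [-56.3 -16.9 -24. ] rot [-0.17  2.24 -0.  ] | |d| 64 rows 1.5 / 1.9
 tcp target [387.4 219.1 291.1] joints [ 0.54  0.52  2.18 -1.13  0.51  0.6 ] F [-0.1 -0.5 -0.7] op 0.996
```

play_rows:
  increments:
    - {"dx":-14,"dy":-4,"dz":-10,"rx":0,"ry":0.6,"rz":0}
    - {"dx":-28,"dy":-8,"dz":-20,"rx":-0.1,"ry":1.2,"rz":0}
    - {"dx":-42,"dy":-12,"dz":-24,"rx":-0.17,"ry":1.8,"rz":0}
    - {"dx":-56,"dy":-17,"dz":-24,"rx":-0.17,"ry":2.24,"rz":0}
    - {"dx":-56,"dy":-17,"dz":-24,"rx":-0.17,"ry":2.24,"rz":0}

```text
t: 3.35
eef_pos: [388.4, 217.9, 292.8]
tcp_rot: [3.138, 0.261, 2.549]
ft_force: [-0.3, 0.2, -0.0]
opening: 0.999
```

```bash
python3 -c "
from g import *
import kin
kin.log()
go((445.7,179.8,29),-34,75,1)"
```

```text
t3.35 shift [1.800e+00 1.000e-01 1.013e+02] rot [ 0.03 -0.01  0.  ] | |d| 101 rows 2.4 / 0.0
 tcp target [408.9 204.6 194.5] joints [ 0.4   0.41  2.13 -0.46  0.5  -0.18] F [-0.3  0.2 -0. ] op 0.999
```

play_rows:
  increments:
    - {"dx":2,"dy":0,"dz":20,"rx":0,"ry":0,"rz":0}
    - {"dx":2,"dy":0,"dz":40,"rx":0,"ry":0,"rz":0}
    - {"dx":2,"dy":0,"dz":60,"rx":0,"ry":0,"rz":0}
    - {"dx":2,"dy":0,"dz":78,"rx":0,"ry":0,"rz":0}
    - {"dx":2,"dy":0,"dz":92,"rx":0,"ry":0,"rz":0}
    - {"dx":2,"dy":0,"dz":101,"rx":0,"ry":0,"rz":0}
    - {"dx":2,"dy":0,"dz":101,"rx":0,"ry":0,"rz":0}

```text
t: 3.93
eef_pos: [409.2, 204.0, 193.7]
tcp_rot: [3.14, 0.26, 2.549]
ft_force: [0.4, 0.4, 0.1]
opening: 0.996
```

```bash
python3 - <<'E'
from g import *
import kin
kin.log()
go((445.7,179.8,29),-34,75,1)
W=cam("wrist"); cv2.imwrite("pics/w2.png",W["img"][:,:,::-1])
E
```

```text
t3.93 shift [ 0.4  0.3 -0.9] rot [ 0.02 -0.01  0.01] | |d| 1 rows 0.0 / 0.0
 tcp target [408.9 204.6 194.5] joints [ 0.36  0.62  2.17 -0.83  0.28  0.17] F [0.4 0.4 0.1] op 0.996
```

View pics/w2.png

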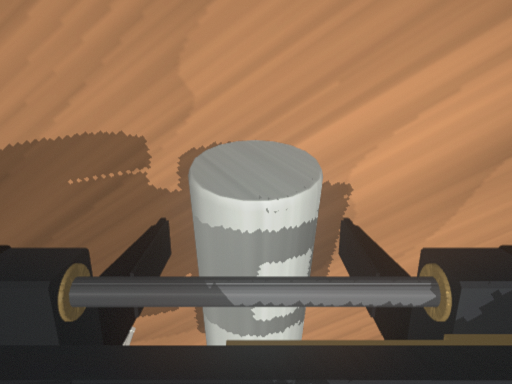

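The beaker sits centred between the fingers (about u=256), with its closed end towards the camera. Closing now.

play_rows:
  increments:
    - {"dx":0,"dy":0,"dz":0,"rx":0,"ry":0,"rz":0}
    - {"dx":0,"dy":0,"dz":0,"rx":0,"ry":0,"rz":0}
    - {"dx":0,"dy":0,"dz":0,"rx":0,"ry":0,"rz":0}
    - {"dx":0,"dy":0,"dz":0,"rx":0,"ry":0,"rz":0}
    - {"dx":0,"dy":0,"dz":0,"rx":0,"ry":0,"rz":0}
    - {"dx":0,"dy":0,"dz":0,"rx":0,"ry":0,"rz":0}
  fingers: 0

```text
t: 4.48
eef_pos: [409.0, 204.3, 194.8]
tcp_rot: [3.139, 0.261, 2.549]
ft_force: [-0.7, -0.5, -0.1]
opening: 0.638
```

```bash
python3 - <<'E'
from g import *
import kin
go((424,194.3,200),-34,75,1)
E
```

```text
t4.48 shift [ -18.6    0.6 -171.7] rot [ 0.03 -0.01  0.01] | |d| 173 rows 4.1 / 0.0
 tcp target [387.2 219.1 365.5] joints [ 0.36  0.62  2.17 -0.83  0.29  0.17] F [-0.7 -0.5 -0.1] op 0.638
```

play_rows:
  increments:
    - {"dx":0,"dy":0,"dz":0,"rx":0,"ry":0,"rz":0}
    - {"dx":0,"dy":0,"dz":0,"rx":0,"ry":0,"rz":0}
    - {"dx":-2,"dy":0,"dz":-8,"rx":0,"ry":0,"rz":0}
    - {"dx":-5,"dy":0,"dz":-20,"rx":0,"ry":0,"rz":0}
    - {"dx":-12,"dy":0,"dz":-45,"rx":0,"ry":0,"rz":0}
    - {"dx":-20,"dy":0,"dz":-75,"rx":0,"ry":0,"rz":0}
    - {"dx":-28,"dy":0,"dz":-105,"rx":0,"ry":0,"rz":0}
    - {"dx":-36,"dy":0,"dz":-135,"rx":0,"ry":0,"rz":0}

```text
t: 5.15
eef_pos: [408.4, 203.9, 335.7]
tcp_rot: [3.139, 0.259, 2.55]
ft_force: [0.6, -0.5, -2.6]
opening: 0.614
```

```bash
python3 - <<'E'
from g import *
import kin
kin.log()
go((560,180,200),17,60,1)
W=cam("wrist"); cv2.imwrite("pics/w3.png",W["img"][:,:,::-1])
W=cam("scene"); cv2.imwrite("pics/s3.png",W["img"][:,:,::-1])
E
```

```text
t5.15 shift [-85.6  -1.8   9.7] rot [-3.23 -2.34 -7.87] | |d| 86 rows 2.1 / 7.4
 tcp target [478.1 155.  348.4] joints [ 0.36  0.34  2.06 -0.37  0.61 -0.33] F [ 0.6 -0.5 -2.6] op 0.614
```

View pics/w3.png

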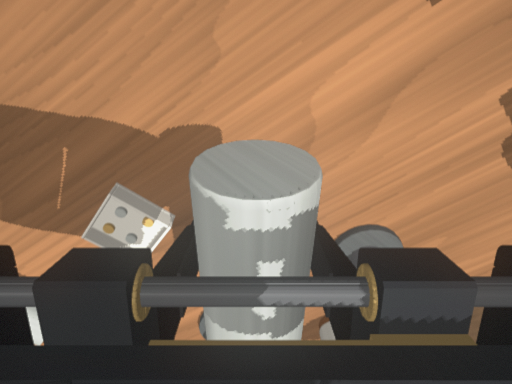

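View pics/s3.png

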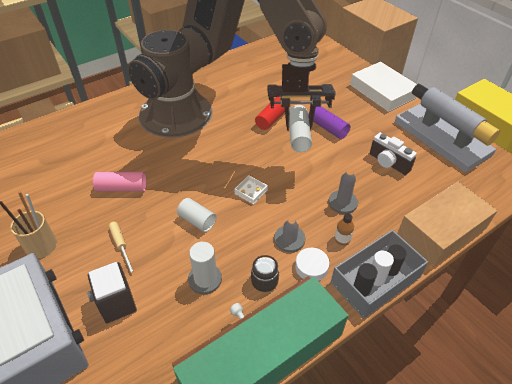

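```bash
python3 - <<'E'
s=open("kin.py").read()
s=s.replace("z0,L1,L2,lat,d6,lat2=p[:6]","z0,L1,L2,lat,d6,lat2,ex,a3=p").replace("@[0,lat2,0]","@([0,lat2,0]+ry(q[4])@[ex,0,0])").replace("+R3@[0,0,L2]","+R3@[a3,0,L2]").replace("[200,550,400,30,100,30]","[200,550,400,30,100,30,0,0]")
s=s.replace("W=[10,1,1,1,1]","W=[10,.3,.3,.1,.1]")
open("kin.py","w").write(s)
E
python3 - <<'E'
from kin import *
print(P.round(1)); print([np.linalg.norm(fk(P,q)[0]-x).round(1) for q,x in D])
q0=env.state()["joints"]
for z in (250,300):
  for az in (0,17,30): print(z,az,ik((645,200,z),az,15,-1,[.3,.5,2.1,3.1,1.2,-1.57]))
E
```

```text
[196.7 586.8 411.   65.9  81.8   0.   -0.   43.1]
[np.float64(0.0), np.float64(2.9), np.float64(3.0), np.float64(2.3), np.float64(1.4), np.float64(0.0), np.float64(0.0), np.float64(0.0), np.float64(0.0)]
250 0 (array([ 0.32,  0.53,  2.15,  3.54,  0.87, -1.75]), np.float64(0.0))
250 17 (array([ 0.15,  0.52,  2.19,  2.96,  0.88, -1.49]), np.float64(0.0))
250 30 (array([ 0.03,  0.53,  2.16,  2.53,  0.92, -1.31]), np.float64(0.0))
300 0 (array([ 0.32,  0.43,  2.11,  3.6 ,  0.75, -1.83]), np.float64(0.0))
300 17 (array([ 0.15,  0.42,  2.15,  2.93,  0.74, -1.45]), np.float64(0.0))
300 30 (array([ 0.03,  0.43,  2.13,  2.46,  0.81, -1.2 ]), np.float64(0.0))
```

```bash
cat > path.py <<'E'
from kin import *
def show(qs,qe,f0,f1,n,am):
    # qs: start of whole path (joints), rows for fraction f0..f1 relative to the present pose
    s=env.state();R0=Ro.from_euler("xyz",s["tcp_rot"]).as_matrix();p0=np.array(s["eef_pos"])
    for i in range(1,n+1):
        f=f0+(f1-f0)*i/n; q=np.array(qs)+(np.array(qe)-qs)*f; x,R,w=fk(P,q)
        d=R0.T@(x-p0); r=np.degrees(Ro.from_matrix(R0.T@R).as_rotvec())/6
        g=x+171.3*R[:,2]; a=R@am
        print(d.round(0).astype(int),r.round(1),"| f%.2f grasp"%f,g.round(),"mouth",(g+am[3:] if False else a).round(2),"tcp",x.round())
E
python3 - <<'E'
from path import *
q0=np.array(env.state()["joints"]); print(q0.tolist())
e=np.radians(75)
am=np.array([-np.sin(e),0,np.cos(e)])
qe,_=ik((645,200,270),17,15,-1,[.15,.5,2.1,2.9,.8,-1.5]); print(qe.tolist())
print((np.abs(qe-q0)/(np.array([2.22,2.22,2.79,3.14,3.14,3.14])*.7)*12).round(1),"rows min")
show(q0,qe,0,1,24,am)
E
```

```text
[0.3558376004315227, 0.34079820740650496, 2.0608266220732, -0.37176440665666416, 0.6089907024948578, -0.3302045608458822]
[0.15, 0.48, 2.17, 2.95, 0.82, -1.48]
[ 1.6  1.1  0.7 18.1  1.2  6.3] rows min
[ 5 -1  4] [-0.1  0.8  0.7] | f0.04 grasp [433. 191. 165.] mouth [ 0.79 -0.61 -0.08] tcp [406. 205. 333.]
[ 9 -1  8] [-0.2  1.6  1.4] | f0.08 grasp [421. 203. 158.] mouth [ 0.74 -0.65 -0.17] tcp [403. 207. 329.]
[13 -1 11] [-0.4  2.4  2.1] | f0.12 grasp [411. 217. 154.] mouth [ 0.69 -0.68 -0.25] tcp [400. 209. 325.]
[17  0 13] [-0.6  3.1  2.8] | f0.17 grasp [403. 233. 152.] mouth [ 0.63 -0.7  -0.33] tcp [399. 212. 321.]
[19  2 15] [-0.9  3.8  3.5] | f0.21 grasp [398. 249. 151.] mouth [ 0.57 -0.71 -0.41] tcp [398. 214. 319.]
[22  5 16] [-1.2  4.6  4.2] | f0.25 grasp [395. 265. 152.] mouth [ 0.51 -0.71 -0.49] tcp [398. 217. 317.]
[23  7 17] [-1.5  5.2  4.9] | f0.29 grasp [395. 282. 156.] mouth [ 0.44 -0.7  -0.56] tcp [399. 220. 316.]
[23 11 18] [-1.9  5.9  5.7] | f0.33 grasp [398. 297. 160.] mouth [ 0.38 -0.68 -0.62] tcp [400. 223. 315.]
[22 14 19] [-2.3  6.5  6.4] | f0.38 grasp [403. 312
[... 974 characters left out ...]
th [ 0.   -0.22 -0.98] tcp [456. 210. 320.]
[-39  28  30] [-8.2  9.3 14.9] | f0.79 grasp [571. 318. 254.] mouth [-0.   -0.17 -0.99] tcp [462. 203. 320.]
[-48  25  33] [-8.8  9.1 15.9] | f0.83 grasp [590. 300. 260.] mouth [-0.01 -0.13 -0.99] tcp [469. 194. 319.]
[-58  21  36] [-9.5  8.9 16.9] | f0.88 grasp [607. 279. 264.] mouth [-0.01 -0.09 -1.  ] tcp [475. 185. 318.]
[-67  15  40] [-10.1   8.5  17.8] | f0.92 grasp [623. 255. 267.] mouth [-0.01 -0.06 -1.  ] tcp [480. 175. 317.]
[-76   8  45] [-10.7   8.1  18.8] | f0.96 grasp [636. 229. 268.] mouth [-0.   -0.03 -1.  ] tcp [484. 164. 315.]
[-85   0  49] [-11.3   7.6  19.8] | f1.00 grasp [646. 200. 268.] mouth [-0. -0. -1.] tcp [488. 152. 313.]
```

play_rows:
  increments:
    - {"dx":5,"dy":-1,"dz":4,"rx":-0.1,"ry":0.8,"rz":0.7}
    - {"dx":9,"dy":-1,"dz":8,"rx":-0.2,"ry":1.6,"rz":1.4}
    - {"dx":13,"dy":-1,"dz":11,"rx":-0.4,"ry":2.4,"rz":2.1}
    - {"dx":17,"dy":0,"dz":13,"rx":-0.6,"ry":3.1,"rz":2.8}
    - {"dx":19,"dy":2,"dz":15,"rx":-0.9,"ry":3.8,"rz":3.5}
    - {"dx":22,"dy":5,"dz":16,"rx":-1.2,"ry":4.6,"rz":4.2}
    - {"dx":23,"dy":7,"dz":17,"rx":-1.5,"ry":5.2,"rz":4.9}
    - {"dx":23,"dy":11,"dz":18,"rx":-1.9,"ry":5.9,"rz":5.7}

```text
t: 5.92
eef_pos: [400.4, 223.1, 313.9]
tcp_rot: [2.968, -0.423, 2.016]
ft_force: [-0.8, 0.7, -1.2]
opening: 0.61
```

```bash
cat > t1.py <<'E'
from path import *
import sys
q0=np.array([0.3558376004315227, 0.34079820740650496, 2.0608266220732, -0.37176440665666416, 0.6089907024948578, -0.3302045608458822])
qe=np.array([0.15, 0.48, 2.17, 2.95, 0.82, -1.48])
e=np.radians(75);am=np.array([-np.sin(e),0,np.cos(e)])
s=env.state();print(np.round(s["joints"],2),s["t"],s["opening"],np.round(s["ft_force"],1))
show(q0,qe,float(sys.argv[1]),float(sys.argv[2]),8,am)
E
python3 t1.py .3333 .6667
```

```text
[ 0.29  0.39  2.1   0.75  0.68 -0.72] 5.9167 0.609752102135756 [-0.8  0.7 -1.2]
[1 3 1] [-0.4  0.6  0.6] | f0.37 grasp [403. 312. 167.] mouth [ 0.32 -0.65 -0.68] tcp [403. 225. 314.]
[1 7 1] [-0.9  1.3  1.3] | f0.42 grasp [412. 325. 174.] mouth [ 0.26 -0.62 -0.74] tcp [407. 227. 314.]
[ 0 12  1] [-1.5  1.9  2. ] | f0.46 grasp [423. 337. 183.] mouth [ 0.21 -0.58 -0.79] tcp [411. 228. 315.]
[-1 16  1] [-2.   2.4  2.7] | f0.50 grasp [437. 345. 192.] mouth [ 0.16 -0.53 -0.83] tcp [416. 229. 315.]
[-3 22  0] [-2.7  3.   3.3] | f0.54 grasp [452. 352. 201.] mouth [ 0.12 -0.48 -0.87] tcp [422. 228. 316.]
[-7 27 -2] [-3.3  3.4  4. ] | f0.58 grasp [470. 355. 211.] mouth [ 0.08 -0.43 -0.9 ] tcp [428. 227. 317.]
[-11  32  -4] [-4.   3.9  4.7] | f0.63 grasp [489. 354. 221.] mouth [ 0.06 -0.37 -0.93] tcp [434. 224. 318.]
[-16  38  -6] [-4.8  4.3  5.4] | f0.67 grasp [509. 351. 230.] mouth [ 0.03 -0.32 -0.95] tcp [441. 221. 319.]
```

Tracking well.

play_rows:
  increments:
    - {"dx":1,"dy":3,"dz":1,"rx":-0.4,"ry":0.6,"rz":0.6}
    - {"dx":1,"dy":7,"dz":1,"rx":-0.9,"ry":1.3,"rz":1.3}
    - {"dx":0,"dy":12,"dz":1,"rx":-1.5,"ry":1.9,"rz":2.0}
    - {"dx":-1,"dy":16,"dz":1,"rx":-2.0,"ry":2.4,"rz":2.7}
    - {"dx":-3,"dy":22,"dz":0,"rx":-2.7,"ry":3.0,"rz":3.3}
    - {"dx":-7,"dy":27,"dz":-2,"rx":-3.3,"ry":3.4,"rz":4.0}
    - {"dx":-11,"dy":32,"dz":-4,"rx":-4.0,"ry":3.9,"rz":4.7}
    - {"dx":-16,"dy":38,"dz":-6,"rx":-4.8,"ry":4.3,"rz":5.4}

```text
t: 6.58
eef_pos: [441.6, 220.6, 317.6]
tcp_rot: [2.85, -1.008, 1.428]
ft_force: [1.1, -0.5, -1.8]
opening: 0.612
```

```bash
python3 t1.py .6667 1
```

```text
[ 0.22  0.44  2.13  1.86  0.75 -1.1 ] 6.5833 0.6120019509446469 [ 1.1 -0.5 -1.8]
[-1  8 -2] [-0.8  0.4  0.6] | f0.71 grasp [530. 344. 239.] mouth [ 0.01 -0.27 -0.96] tcp [448. 216. 319.]
[-3 17 -4] [-1.6  0.7  1.2] | f0.75 grasp [550. 333. 247.] mouth [ 0.   -0.22 -0.98] tcp [456. 210. 320.]
[-6 26 -6] [-2.5  1.   1.7] | f0.79 grasp [571. 318. 254.] mouth [-0.   -0.17 -0.99] tcp [462. 203. 320.]
[-11  35 -10] [-3.4  1.3  2.3] | f0.83 grasp [590. 300. 260.] mouth [-0.01 -0.13 -0.99] tcp [469. 194. 319.]
[-16  44 -14] [-4.3  1.5  2.9] | f0.88 grasp [607. 279. 264.] mouth [-0.01 -0.09 -1.  ] tcp [475. 185. 318.]
[-22  52 -19] [-5.3  1.7  3.4] | f0.92 grasp [623. 255. 267.] mouth [-0.01 -0.06 -1.  ] tcp [480. 175. 317.]
[-29  60 -25] [-6.2  1.8  4. ] | f0.96 grasp [636. 229. 268.] mouth [-0.   -0.03 -1.  ] tcp [484. 164. 315.]
[-37  67 -31] [-7.2  1.8  4.6] | f1.00 grasp [646. 200. 268.] mouth [-0. -0. -1.] tcp [488. 152. 313.]
```

play_rows:
  increments:
    - {"dx":-1,"dy":8,"dz":-2,"rx":-0.8,"ry":0.4,"rz":0.6}
    - {"dx":-3,"dy":17,"dz":-4,"rx":-1.6,"ry":0.7,"rz":1.2}
    - {"dx":-6,"dy":26,"dz":-6,"rx":-2.5,"ry":1.0,"rz":1.7}
    - {"dx":-11,"dy":35,"dz":-10,"rx":-3.4,"ry":1.3,"rz":2.3}
    - {"dx":-16,"dy":44,"dz":-14,"rx":-4.3,"ry":1.5,"rz":2.9}
    - {"dx":-22,"dy":52,"dz":-19,"rx":-5.3,"ry":1.7,"rz":3.4}
    - {"dx":-29,"dy":60,"dz":-25,"rx":-6.2,"ry":1.8,"rz":4.0}
    - {"dx":-37,"dy":67,"dz":-31,"rx":-7.2,"ry":1.8,"rz":4.6}

```text
t: 7.25
eef_pos: [487.5, 151.6, 311.1]
tcp_rot: [-3.132, -1.298, 0.281]
ft_force: [-0.6, 1.0, -2.1]
opening: 0.614
```

```bash
python3 - <<'E'
from g import *
go((645,200,260),17,15,-1)
for n in("scene","side"):
    c=cam(n); k=4
    P0=[645,200,12]; u=proj(c,[P0])[0].astype(int); u[1]-=30
    crop(c,u[0]-90,max(u[1]-70,0),u[0]+90,u[1]+65,k,f"pics/{n}4.png"); print(n,u)
E
```

```text
t7.25 shift [-6.7 -0.2  1.2] rot [ 0.05  0.11 -0.04] | |d| 7 rows 0.2 / 0.1
 tcp target [486.8 151.6 304.3] joints [ 0.15  0.48  2.17  2.95  0.82 -1.48] F [-0.6  1.  -2.1] op 0.614
scene [343 170]
side [287 114]
```

View pics/scene4.png

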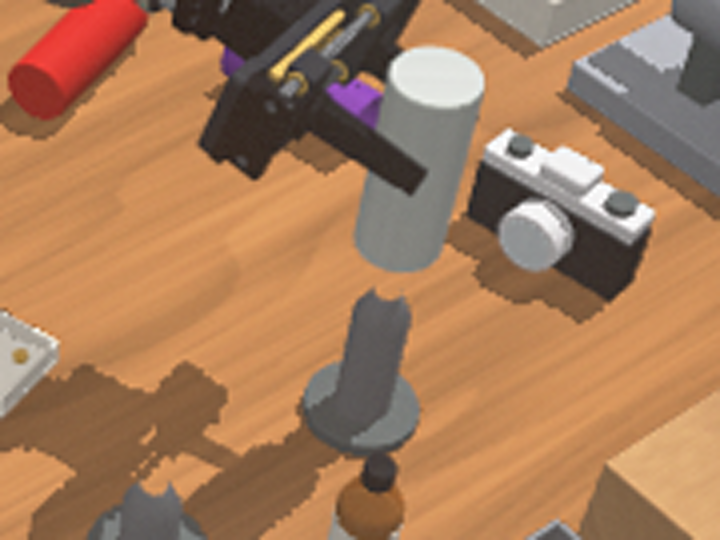

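View pics/side4.png

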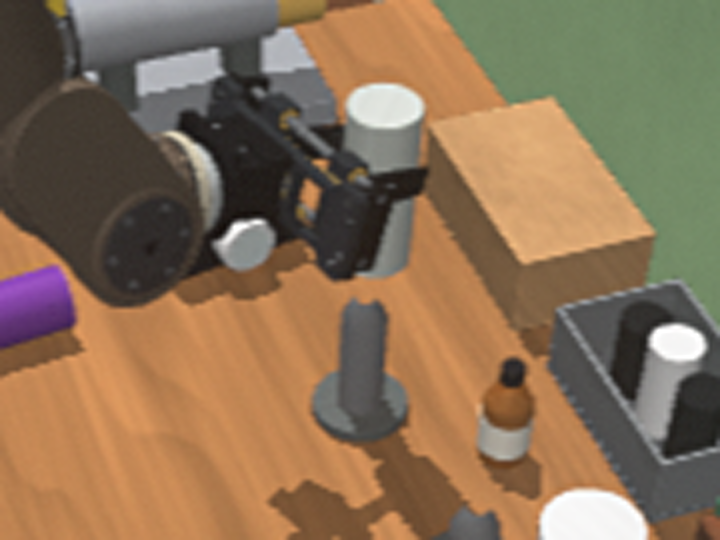

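```bash
python3 - <<'E'
from g import *
S=cam("scene");D=cam("side")
p,e=tri(S,(361.75,119.25),D,(293.5,70.25));print(p,e)
s=env.state();R=Ro.from_euler("xyz",s["tcp_rot"]).as_matrix(); g=np.array(s["eef_pos"])+171.3*R[:,2]
a=R@[-np.sin(np.radians(75)),0,np.cos(np.radians(75))]; print("grasp",g,"mouth dir",a,"top pred",g-50*a,"rim",g+90*a)
# silhouettes of beaker left/right in pics
h=cv2.cvtColor(S["img"],cv2.COLOR_RGB2HSV)
E
```

```text
[648.79102546 193.79584104 315.58848545] 2.310649221012936
grasp [645.07795832 200.84784534 265.4614529 ] mouth dir [-0.01006508 -0.00258725 -0.999946  ] top pred [645.58121226 200.97720786 315.45875283] rim [644.17210122 200.61499281 175.46631301]
```

```bash
python3 - <<'E'
from g import *
s=env.state();R=Ro.from_euler("xyz",s["tcp_rot"]).as_matrix(); g=np.array(s["eef_pos"])+171.3*R[:,2]
a=R@[-np.sin(np.radians(75)),0,np.cos(np.radians(75))]
th=np.linspace(0,2*np.pi,40)
out=[]
for n in("scene","side"):
    c=cam(n);k=6
    u=proj(c,[g])[0].astype(int);x0,y0=u[0]-30,max(0,u[1]-32)
    im=np.ascontiguousarray(cv2.resize(c["img"][y0:y0+95,x0:x0+62,::-1],None,fx=k,fy=k,interpolation=cv2.INTER_CUBIC))
    for cen,r,col in((g-50*a,29,(0,0,255)),(g+90*a,29,(0,255,0)),(np.array([645,200,12.]),42,(255,0,255)),(np.array([645,200,105.]),20,(255,255,0))):
        q=proj(c,np.stack([cen[0]+r*np.cos(th),cen[1]+r*np.sin(th),np.full(40,cen[2])],1))
        cv2.polylines(im,[((q-[x0,y0]+.5)*k).astype(int)],True,col,1)
    out.append(im)
h=min(o.shape[0] for o in out); cv2.imwrite("pics/ov5.png",np.hstack([o[:h] for o in out]))
E
```

```text
(no output)
```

View pics/ov5.png

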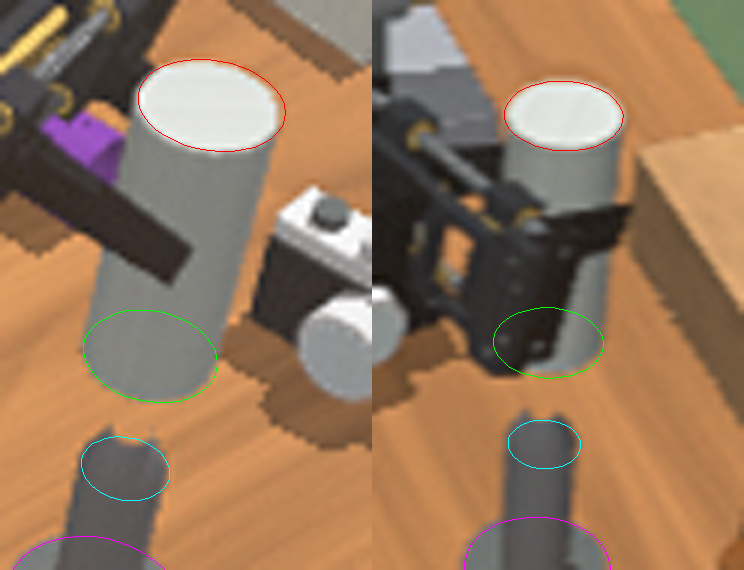

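```bash
python3 - <<'E'
from g import *
from scipy.optimize import least_squares
S=cam("scene");D=cam("side")
def lum(c,row,x0,x1): return c["img"][row,x0:x1].astype(int).tolist()
def edges(c,row,x0,x1):
    h=c["img"][row].astype(float); sat=(h[:,0]-h[:,2])  # wood strongly positive
    b=sat[x0:x1]; idx=np.where(b<45)[0]
    # subpixel
    l=idx[0];r=idx[-1]
    L=x0+l-(45-b[l])/(b[l-1]-b[l]); Rr=x0+r+(45-b[r])/(b[r+1]-b[r]); return L,Rr
def fit(rs,rd,guess):
    obs=[]
    for c,(rows,x0,x1) in((S,rs),(D,rd)):
        for r in rows:
            L,R_=edges(c,r,x0,x1); obs.append((c,r,(L+R_)/2)); print(c["n"],r,round(L,2),round(R_,2))
    def e(p):
        o=[]
        for c,r,m in obs:
            q=proj(c,[[p[0],p[1],z] for z in (30,110)]); f=(r-q[0,1])/(q[1,1]-q[0,1]); o.append(q[0,0]+f*(q[1,0]-q[0,0])-m)
        return o
    s=least_squares(e,guess); print(s.x,s.fun.round(2))
fit((range(182,189,2),330,362),(range(126,133,2),272,303),[645,200])
fit((range(227,233,2),276,306),(range(174,178,1),302,330),[660,-7])
E
```

```text
scene 182 339.74 354.39
scene 184 339.45 353.93
scene 186 338.74 353.33
scene 188 338.48 352.9
side 126 281.68 293.16
side 128 281.67 292.82
side 130 281.49 292.86
side 132 281.48 292.6
[642.67577785 200.59704298] [-0.01 -0.09  0.11 -0.   -0.03  0.03 -0.01  0.01]
scene 227 279.59 298.44
scene 229 276.73 301.0
scene 231 275.49 302.71
side 174 308.59 321.09
side 175 308.58 321.4
side 176 308.2 321.39
side 177 306.17 321.37
[654.45079018  -7.75362369] [ 0.18  0.13 -0.31 -0.04 -0.32 -0.26  0.63]
```

```bash
python3 - <<'E'
from g import *
go((643.5,200.2,205),17,15,-1)
E
```

```text
t7.65 shift [-61.3   0.   14.6] rot [-0.01  0.07 -0.  ] | |d| 63 rows 1.5 / 0.1
 tcp target [485.3 151.8 249.3] joints [ 0.15  0.48  2.17  2.95  0.82 -1.48] F [ 0.1  0.2 -1.9] op 0.617
```

play_rows:
  increments:
    - {"dx":-6,"dy":0,"dz":1,"rx":0,"ry":0.07,"rz":0}
    - {"dx":-16,"dy":0,"dz":4,"rx":0,"ry":0.07,"rz":0}
    - {"dx":-28,"dy":0,"dz":7,"rx":0,"ry":0.07,"rz":0}
    - {"dx":-40,"dy":0,"dz":10,"rx":0,"ry":0.07,"rz":0}
    - {"dx":-51,"dy":0,"dz":13,"rx":0,"ry":0.07,"rz":0}
    - {"dx":-58,"dy":0,"dz":14,"rx":0,"ry":0.07,"rz":0}
    - {"dx":-61,"dy":0,"dz":15,"rx":0,"ry":0.07,"rz":0}
    - {"dx":-61,"dy":0,"dz":15,"rx":0,"ry":0.07,"rz":0}

```text
t: 8.32
eef_pos: [485.8, 152.1, 249.0]
tcp_rot: [-3.14, -1.307, 0.296]
ft_force: [-0.9, -0.4, -2.0]
opening: 0.615
```

```bash
cat > ov.py <<'E'
from g import *
def ov(el,lm,lc,post,fn,zt):
    s=env.state();R=Ro.from_euler("xyz",s["tcp_rot"]).as_matrix(); g=np.array(s["eef_pos"])+171.3*R[:,2]
    a=R@[-np.sin(np.radians(el)),0,np.cos(np.radians(el))] if True else 0
    print("grasp",g.round(1),"mouth",a.round(3),"rim",(g+lm*a).round(1),"F",np.round(s["ft_force"],1))
    th=np.linspace(0,2*np.pi,40);out=[]
    for n in("scene","side"):
        c=cam(n);k=6
        u=proj(c,[g])[0].astype(int);x0,y0=u[0]-30,max(0,u[1]-32)
        im=np.ascontiguousarray(cv2.resize(c["img"][y0:y0+95,x0:x0+62,::-1],None,fx=k,fy=k,interpolation=cv2.INTER_CUBIC))
        for cen,r,col in((g-lc*a,29,(0,0,255)),(g+lm*a,29,(0,255,0)),(np.array([*post,12.]),42,(255,0,255)),(np.array([*post,zt]),20,(255,255,0))):
            q=proj(c,np.stack([cen[0]+r*np.cos(th),cen[1]+r*np.sin(th),np.full(40,cen[2])],1))
            cv2.polylines(im,[((q-[x0,y0]+.5)*k).astype(int)],True,col,1)
        out.append(im)
    h=min(o.shape[0] for o in out); cv2.imwrite(fn,np.hstack([o[:h] for o in out]))
E
python3 - <<'E'
from ov import *
ov(75,90,50,(643.5,200.2),"pics/ov6.png",105)
go((643.5,200.2,102),17,15,-1)
E
```

```text
grasp [643.9 200.7 204.4] mouth [-0.002 -0.    -1.   ] rim [643.7 200.7 114.4] F [-0.9 -0.4 -2. ]
t8.42 shift [-1.002e+02  1.000e-01  2.620e+01] rot [-0.01 -0.    0.  ] | |d| 104 rows 2.5 / 0.0
 tcp target [485.3 151.8 146.3] joints [ 0.15  0.62  2.21  2.97  1.   -1.52] F [ 1.1 -1.  -1. ] op 0.612
```

View pics/ov6.png

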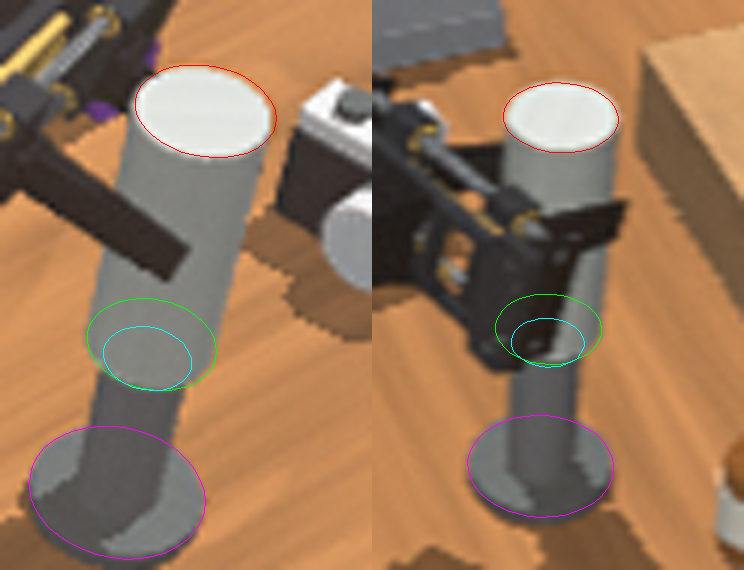

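play_rows:
  increments:
    - {"dx":-5,"dy":0,"dz":1,"rx":0,"ry":0,"rz":0}
    - {"dx":-14,"dy":0,"dz":3,"rx":0,"ry":0,"rz":0}
    - {"dx":-25,"dy":0,"dz":6,"rx":0,"ry":0,"rz":0}
    - {"dx":-36,"dy":0,"dz":9,"rx":0,"ry":0,"rz":0}
    - {"dx":-47,"dy":0,"dz":12,"rx":0,"ry":0,"rz":0}
    - {"dx":-58,"dy":0,"dz":15,"rx":0,"ry":0,"rz":0}
    - {"dx":-66,"dy":0,"dz":17,"rx":0,"ry":0,"rz":0}
    - {"dx":-66,"dy":0,"dz":17,"rx":0,"ry":0,"rz":0}

```text
t: 9.08
eef_pos: [485.1, 151.9, 180.0]
tcp_rot: [-3.139, -1.307, 0.296]
ft_force: [0.1, 0.1, -2.5]
opening: 0.611
```

```bash
python3 - <<'E'
from ov import *
ov(75,90,50,(643.5,200.2),"pics/ov7.png",105)
go((643.5,200.2,102),17,15,-1)
E
```

```text
grasp [643.1 200.4 135.3] mouth [-0.003 -0.    -1.   ] rim [642.9 200.4  45.3] F [ 0.1  0.1 -2.5]
t9.18 shift [-33.9   0.1   9.1] rot [-0.01  0.   -0.  ] | |d| 35 rows 0.8 / 0.0
 tcp target [485.3 151.8 146.3] joints [ 0.15  0.78  2.23  2.99  1.17 -1.55] F [-0.   0.1 -2.5] op 0.617
```

View pics/ov7.png

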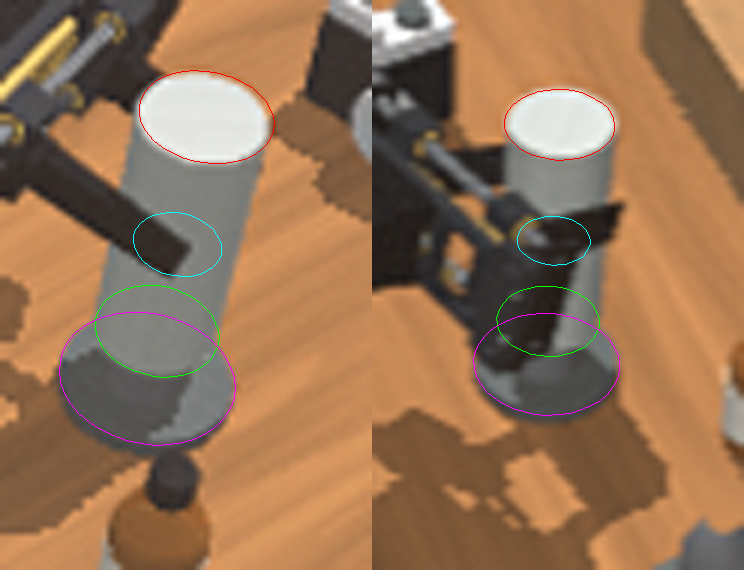

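The beaker slides over the post with no contact force. Lowering to about 5 mm above the foot, then creeping.

play_rows:
  increments:
    - {"dx":-5,"dy":0,"dz":1,"rx":0,"ry":0,"rz":0}
    - {"dx":-11,"dy":0,"dz":3,"rx":0,"ry":0,"rz":0}
    - {"dx":-17,"dy":0,"dz":5,"rx":0,"ry":0,"rz":0}
    - {"dx":-22,"dy":0,"dz":6,"rx":0,"ry":0,"rz":0}
    - {"dx":-26,"dy":0,"dz":7,"rx":0,"ry":0,"rz":0}
    - {"dx":-28,"dy":0,"dz":7.5,"rx":0,"ry":0,"rz":0}
    - {"dx":-28,"dy":0,"dz":7.5,"rx":0,"ry":0,"rz":0}

```text
t: 9.77
eef_pos: [485.2, 151.9, 151.9]
tcp_rot: [-3.14, -1.308, 0.296]
ft_force: [0.1, 0.1, -2.1]
opening: 0.612
```

play_rows:
  increments:
    - {"dx":-1,"dy":0,"dz":0.3,"rx":0,"ry":0,"rz":0}
    - {"dx":-2,"dy":0,"dz":0.5,"rx":0,"ry":0,"rz":0}
    - {"dx":-3,"dy":0,"dz":0.8,"rx":0,"ry":0,"rz":0}
    - {"dx":-3,"dy":0,"dz":0.8,"rx":0,"ry":0,"rz":0}

```text
t: 10.1
eef_pos: [485.1, 151.9, 148.7]
tcp_rot: [-3.14, -1.308, 0.296]
ft_force: [-0.3, 0.3, -2.5]
opening: 0.608
```

```bash
python3 - <<'E'
from ov import *
go((643.5,200.2,102),17,15,-1)
E
```

```text
t10.10 shift [-2.3  0.1  0.7] rot [-0.01  0.01 -0.  ] | |d| 2 rows 0.1 / 0.0
 tcp target [485.3 151.8 146.3] joints [ 0.15  0.85  2.23  2.99  1.25 -1.56] F [-0.3  0.3 -2.5] op 0.608
```

play_rows:
  increments:
    - {"dx":-0.5,"dy":0,"dz":0.1,"rx":0,"ry":0,"rz":0}
    - {"dx":-1,"dy":0,"dz":0.3,"rx":0,"ry":0,"rz":0}
    - {"dx":-1.5,"dy":0,"dz":0.4,"rx":0,"ry":0,"rz":0}
    - {"dx":-1.5,"dy":0,"dz":0.4,"rx":0,"ry":0,"rz":0}

```text
t: 10.43
eef_pos: [485.2, 151.9, 147.1]
tcp_rot: [-3.14, -1.308, 0.296]
ft_force: [0.0, 0.0, -1.2]
opening: 0.613
```

play_rows:
  increments:
    - {"dx":-0.5,"dy":0,"dz":0.1,"rx":0,"ry":0,"rz":0}
    - {"dx":-1,"dy":0,"dz":0.3,"rx":0,"ry":0,"rz":0}
    - {"dx":-1,"dy":0,"dz":0.3,"rx":0,"ry":0,"rz":0}

```text
t: 10.68
eef_pos: [485.4, 152.0, 146.5]
tcp_rot: [-3.141, -1.31, 0.297]
ft_force: [-2.2, 0.2, 3.9]
opening: 0.61
```

Contact is felt: Fz went from −2 to +4 N, at the expected height. Releasing.

play_rows:
  increments:
    - {"dx":0,"dy":0,"dz":0,"rx":0,"ry":0,"rz":0}
    - {"dx":0,"dy":0,"dz":0,"rx":0,"ry":0,"rz":0}
    - {"dx":0,"dy":0,"dz":0,"rx":0,"ry":0,"rz":0}
    - {"dx":0,"dy":0,"dz":0,"rx":0,"ry":0,"rz":0}
    - {"dx":0,"dy":0,"dz":0,"rx":0,"ry":0,"rz":0}
    - {"dx":0,"dy":0,"dz":0,"rx":0,"ry":0,"rz":0}
  fingers: 0.9

```text
t: 11.18
eef_pos: [485.3, 152.0, 146.5]
tcp_rot: [-3.14, -1.31, 0.297]
ft_force: [-0.4, -0.5, -0.8]
opening: 0.895
```

```bash
python3 - <<'E'
from ov import *
ov(75,90,50,(643.5,200.2),"pics/ov8.png",105)
E
```

```text
grasp [643.6 200.6 102.3] mouth [ 0.001  0.001 -1.   ] rim [643.6 200.7  12.3] F [-0.4 -0.5 -0.8]
```

View pics/ov8.png

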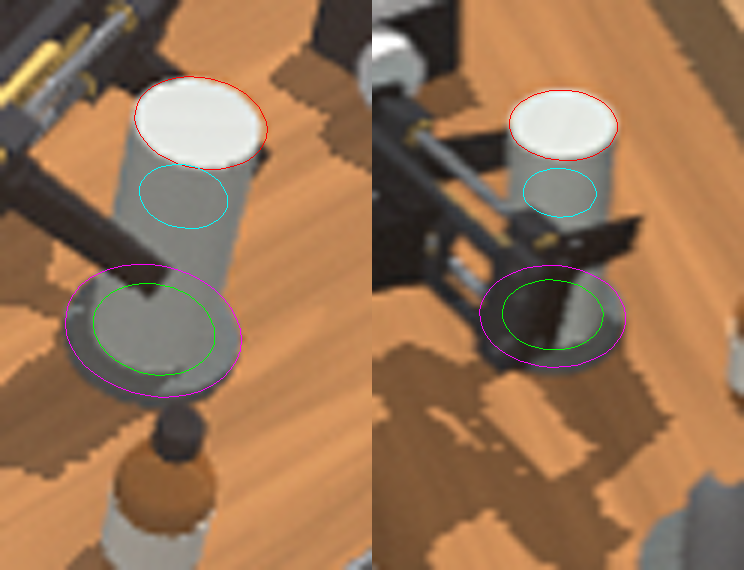

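```bash
python3 - <<'E'
from kin import *
log()
print(P.round(1), np.max([np.linalg.norm(fk(P,q)[0]-x) for q,x in D[5:]]))
go((545,170,125),17,15,-1)
qn=np.array(env.state()["joints"])
print("retreat",ik((545,170,125),17,15,-1,qn))
C=np.array([461.5,-177.5,29]);az=18.5;a=np.array([np.cos(np.radians(az)),np.sin(np.radians(az)),0])
for el in (60,65,70):
  R=pose(az,el,-1)
  for b in (0,100,170): print(el,b,ik(C-10*a-b*R[:,2],az,el,-1,[-.6,.5,2.3,2,.4,-1.4]))
for el in (20,25,30):
  for z in (250,69.5): print("fin",el,z,ik((660,-7,z),0,el,1,[-.1,.7,2.3,3.1,1,1.57]))
E
```

```text
[196.7 586.8 411.   65.9  81.8   0.   -0.   43.1] 0.0019267098224120317
t11.28 shift [-4.500e+00  1.000e-01 -1.055e+02] rot [-0.01 -0.01  0.  ] | |d| 106 rows 2.5 / 0.0
 tcp target [386.8 121.6 169.3] joints [ 0.15  0.86  2.23  2.99  1.25 -1.56] F [-0.2  0.6 -0.4] op 0.896
retreat (array([ 0.1 ,  0.84,  2.48,  2.95,  1.49, -1.61]), np.float64(0.0))
60 0 (array([-0.75,  0.66,  2.3 ,  1.74,  0.46, -1.2 ]), np.float64(0.0))
60 100 (array([-0.87,  0.43,  2.31,  1.23,  0.52, -0.75]), np.float64(0.0))
60 170 (array([-0.97,  0.27,  2.29,  0.93,  0.64, -0.49]), np.float64(0.0))
65 0 (array([-0.71,  0.64,  2.26,  1.56,  0.37, -0.97]), np.float64(0.0))
65 100 (array([-0.81,  0.41,  2.27,  1.  ,  0.47, -0.46]), np.float64(0.0))
65 170 (array([-0.88,  0.25,  2.23,  0.74,  0.62, -0.24]), np.float64(0.0))
70 0 (array([-0.67,  0.62,  2.23,  1.27,  0.3 , -0.64]), np.float64(0.0))
70 100 (array([-0.74,  0.4 ,  2.22,  0.74,  0.46, -0.15]), np.float64(0.0))
70 170 (array([-0.79,  0.25,  2.18,  0.55,  0.63,  0.02]), np.float64(0.0))
fin 20 250 (array([-0.17,  0.47,  2.19,  2.9 ,  0.75,  1.69]), np.float64(0.0))
fin 20 69.5 (array([-0.17,  0.89,  2.24,  2.97,  1.21,  1.57]), np.float64(0.0))
fin 25 250 (array([-0.17,  0.43,  2.16,  2.86,  0.59,  1.73]), np.float64(0.0))
fin 25 69.5 (array([-0.17,  0.84,  2.22,  2.96,  1.06,  1.59]), np.float64(0.0))
fin 30 250 (array([-0.17,  0.41,  2.11,  2.8 ,  0.44,  1.8 ]), np.float64(0.0))
fin 30 69.5 (array([-0.17,  0.79,  2.2 ,  2.96,  0.9 ,  1.6 ]), np.float64(0.0))
```

play_rows:
  increments:
    - {"dx":0,"dy":0,"dz":-10,"rx":0,"ry":0,"rz":0}
    - {"dx":0,"dy":0,"dz":-25,"rx":0,"ry":0,"rz":0}
    - {"dx":0,"dy":0,"dz":-45,"rx":0,"ry":0,"rz":0}
    - {"dx":0,"dy":0,"dz":-65,"rx":0,"ry":0,"rz":0}
    - {"dx":0,"dy":0,"dz":-85,"rx":0,"ry":0,"rz":0}
    - {"dx":0,"dy":0,"dz":-100,"rx":0,"ry":0,"rz":0}
    - {"dx":0,"dy":0,"dz":-105,"rx":0,"ry":0,"rz":0}
  fingers: 1

```text
t: 11.87
eef_pos: [386.4, 121.7, 174.3]
tcp_rot: [-3.139, -1.308, 0.295]
ft_force: [1.0, 0.3, 0.2]
opening: 1.004
```

```bash
cat > t2.py <<'E'
from path import *
import sys,os
C=np.array([461.5,-177.5,29]);az=18.5;a=np.array([np.cos(np.radians(az)),np.sin(np.radians(az)),0]);R=pose(az,65,-1)
if not os.path.exists("t2q.json"):
    q0=np.array(env.state()["joints"]); qe,_=ik(C-10*a-170*R[:,2],az,65,-1,[-.88,.25,2.23,.74,.62,-.24]); json.dump([q0.tolist(),qe.tolist()],open("t2q.json","w"))
q0,qe=map(np.array,json.load(open("t2q.json")))
s=env.state();print(np.round(s["joints"],2),s["t"],"rows",(np.abs(qe-q0)/(np.array([2.22,2.22,2.79,3.14,3.14,3.14])*.7)*12).max())
show(q0,qe,float(sys.argv[1]),float(sys.argv[2]),int(sys.argv[3]),np.array([0,0,1.]))
E
python3 t2.py 0 1 16
python3 - <<'E'
from h import *
for n in ("scene","side"):
    cv2.imwrite(f"pics/{n}9.png",cam(n)["img"][:,:,::-1])
E
```

```text
[ 0.1   0.83  2.49  2.95  1.48 -1.6 ] 11.8667 rows 12.082638645308222
[11 15  3] [ 0.7 -0.   0.7] | f0.06 grasp [550. 170. 140.] mouth [ 0.9   0.36 -0.26] tcp [396. 109. 184.]
[22 32  3] [ 1.4 -0.1  1.2] | f0.12 grasp [553. 166. 151.] mouth [ 0.87  0.42 -0.26] tcp [404.  94. 195.]
[33 49  1] [ 2.1 -0.3  1.6] | f0.19 grasp [553. 161. 160.] mouth [ 0.83  0.48 -0.26] tcp [410.  78. 206.]
[43 66 -3] [ 2.7 -0.6  1.9] | f0.25 grasp [550. 152. 169.] mouth [ 0.8   0.54 -0.28] tcp [414.  60. 216.]
[52 85 -9] [ 3.2 -0.9  2.1] | f0.31 grasp [545. 141. 175.] mouth [ 0.76  0.58 -0.3 ] tcp [415.  42. 227.]
[ 60 104 -18] [ 3.6 -1.4  2.2] | f0.38 grasp [538. 126. 180.] mouth [ 0.72  0.61 -0.33] tcp [415.  21. 237.]
[ 67 124 -28] [ 3.8 -1.9  2.1] | f0.44 grasp [529. 108. 182.] mouth [ 0.68  0.63 -0.37] tcp [413.   0. 247.]
[ 74 145 -41] [ 4.  -2.5  2. ] | f0.50 grasp [519.  87. 183.] mouth [ 0.64  0.64 -0.43] tcp [410. -23. 256.]
[ 79 166 -55] [ 4.  -3.1  1.9] | f0.56 grasp [507.  62. 182.] mouth [ 0.6   0.63 -0.49] tcp [404. -46. 265.]
[ 85 187 -71] [ 3.8 -3.9  1.6] | f0.62 grasp [494.  33. 180.] mouth [ 0.57  0.61 -0.55] tcp [396. -71. 274.]
[ 89 209 -89] [ 3.6 -4.6  1.4] | f0.69 grasp [480.   1. 177.] mouth [ 0.54  0.57 -0.62] tcp [387. -97. 284.]
[  94  231 -109] [ 3.1 -5.4  1.1] | f0.75 grasp [464. -36. 175.] mouth [ 0.51  0.51 -0.69] tcp [ 376. -123.  293.]
[  99  252 -131] [ 2.6 -6.1  0.8] | f0.81 grasp [447. -75. 173.] mouth [ 0.49  0.43 -0.76] tcp [ 364. -149.  304.]
[ 104  274 -155] [ 1.9 -6.9  0.4] | f0.88 grasp [ 428. -117.  174.] mouth [ 0.46  0.34 -0.82] tcp [ 349. -176.  315.]
[ 110  294 -180] [ 1.  -7.6  0.1] | f0.94 grasp [ 408. -161.  178.] mouth [ 0.43  0.24 -0.87] tcp [ 333. -202.  327.]
[ 117  314 -208] [ 0.1 -8.3 -0.3] | f1.00 grasp [ 385. -207.  185.] mouth [ 0.4   0.13 -0.91] tcp [ 316. -228.  340.]
```

View pics/scene9.png

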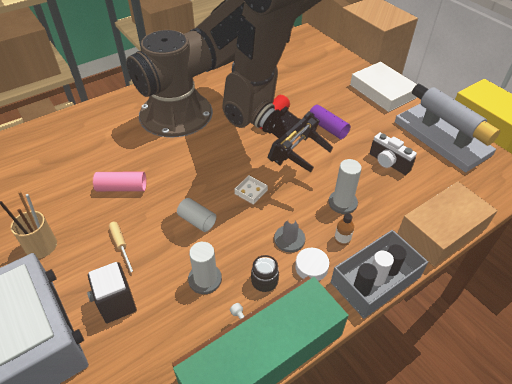

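The tall beaker stands flat on its foot at about (348,185) and the gripper is clear. Moving on to the short beaker.

play_rows:
  increments:
    - {"dx":11,"dy":15,"dz":3,"rx":0.7,"ry":0,"rz":0.7}
    - {"dx":22,"dy":32,"dz":3,"rx":1.4,"ry":-0.1,"rz":1.2}
    - {"dx":33,"dy":49,"dz":1,"rx":2.1,"ry":-0.3,"rz":1.6}
    - {"dx":43,"dy":66,"dz":-3,"rx":2.7,"ry":-0.6,"rz":1.9}
    - {"dx":52,"dy":85,"dz":-9,"rx":3.2,"ry":-0.9,"rz":2.1}
    - {"dx":60,"dy":104,"dz":-18,"rx":3.6,"ry":-1.4,"rz":2.2}
    - {"dx":67,"dy":124,"dz":-28,"rx":3.8,"ry":-1.9,"rz":2.1}
    - {"dx":74,"dy":145,"dz":-41,"rx":4,"ry":-2.5,"rz":2}

```text
t: 12.63
eef_pos: [411.6, -24.0, 256.2]
tcp_rot: [-2.474, -0.991, 0.032]
ft_force: [0.9, -0.0, 0.3]
opening: 0.999
```

```bash
python3 t2.py .5 1 8
```

```text
[-0.39  0.54  2.35  1.84  1.04 -0.92] 12.6333 rows 12.082638645308222
[  3  10 -23] [-0.1 -0.6  0. ] | f0.56 grasp [507.  62. 182.] mouth [ 0.6   0.63 -0.49] tcp [404. -46. 265.]
[  6  22 -47] [-0.3 -1.3 -0. ] | f0.62 grasp [494.  33. 180.] mouth [ 0.57  0.61 -0.55] tcp [396. -71. 274.]
[  8  33 -74] [-0.7 -2.1 -0.1] | f0.69 grasp [480.   1. 177.] mouth [ 0.54  0.57 -0.62] tcp [387. -97. 284.]
[  10   44 -101] [-1.2 -2.8 -0.1] | f0.75 grasp [464. -36. 175.] mouth [ 0.51  0.51 -0.69] tcp [ 376. -123.  293.]
[  11   54 -131] [-1.8 -3.6 -0.2] | f0.81 grasp [447. -75. 173.] mouth [ 0.49  0.43 -0.76] tcp [ 364. -149.  304.]
[  12   63 -162] [-2.6 -4.3 -0.3] | f0.88 grasp [ 428. -117.  174.] mouth [ 0.46  0.34 -0.82] tcp [ 349. -176.  315.]
[  13   70 -194] [-3.5 -5.  -0.3] | f0.94 grasp [ 408. -161.  178.] mouth [ 0.43  0.24 -0.87] tcp [ 333. -202.  327.]
[  14   76 -228] [-4.4 -5.7 -0.4] | f1.00 grasp [ 385. -207.  185.] mouth [ 0.4   0.13 -0.91] tcp [ 316. -228.  340.]
```

play_rows:
  increments:
    - {"dx":3,"dy":10,"dz":-23,"rx":-0.1,"ry":-0.6,"rz":0}
    - {"dx":6,"dy":22,"dz":-47,"rx":-0.3,"ry":-1.3,"rz":0}
    - {"dx":8,"dy":33,"dz":-74,"rx":-0.7,"ry":-2.1,"rz":-0.1}
    - {"dx":10,"dy":44,"dz":-101,"rx":-1.2,"ry":-2.8,"rz":-0.1}
    - {"dx":11,"dy":54,"dz":-131,"rx":-1.8,"ry":-3.6,"rz":-0.2}
    - {"dx":12,"dy":63,"dz":-162,"rx":-2.6,"ry":-4.3,"rz":-0.3}
    - {"dx":13,"dy":70,"dz":-194,"rx":-3.5,"ry":-5,"rz":-0.3}
    - {"dx":14,"dy":76,"dz":-228,"rx":-4.4,"ry":-5.7,"rz":-0.4}

```text
t: 13.3
eef_pos: [315.0, -229.8, 341.2]
tcp_rot: [3.122, -0.436, 0.333]
ft_force: [0.3, -0.2, -0.2]
opening: 1.003
```

```bash
python3 - <<'E'
from kin import *
C=np.array([461.5,-177.5,29]);az=18.5;a=np.array([np.cos(np.radians(az)),np.sin(np.radians(az)),0]);R=pose(az,65,-1)
go(C-10*a-170*R[:,2],az,65,-1)
W=cam("wrist"); cv2.imwrite("pics/w10.png",W["img"][:,:,::-1]); print(proj(W,[C,C+47.5*a,C-47.5*a]))
E
```

```text
t13.30 shift [-0.  -3.2  3.1] rot [ 0.15 -0.    0.09] | |d| 4 rows 0.1 / 0.1
 tcp target [ 315.2 -226.4  338.3] joints [-0.88  0.25  2.23  0.74  0.62 -0.24] F [ 0.3 -0.2 -0.2] op 1.003
[[244.98692314 161.96143945]
 [245.21793432 117.25230605]
 [244.74563511 208.65952112]]
```

View pics/w10.png

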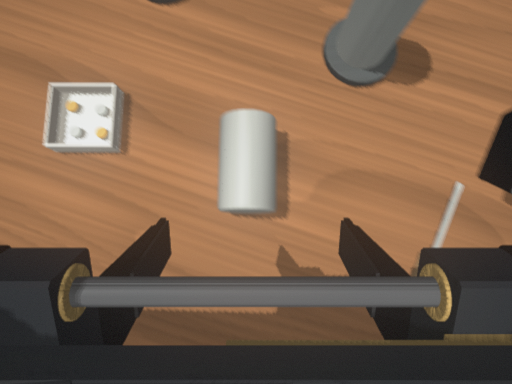

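```bash
python3 - <<'E'
from g import *
from meas import silver,near
W=cam("wrist"); h=cv2.cvtColor(W["img"],cv2.COLOR_RGB2HSV)
m,st=near(((h[...,1]<60)&(h[...,2]>100)).astype(np.uint8),(247,161)); print(st,"cam",(-W["R"].T@W["t"]).round(1))
for v in range(108,216,8):
    x=np.where(m[v])[0]; 
    if len(x):print(v,x.min(),x.max(),(x.min()+x.max())/2)
c=np.where(m[:,247])[0]; v0,v1=c.min(),c.max();print(v0,v1)
for z0 in(29,58):
  for z1 in (29,58):
    A=plane(W,(248,v1+.5),z1);B=plane(W,(248,v0-.5),z0);d=B-A
    print(z0,z1,A.round(1),B.round(1),np.linalg.norm(d[:2]).round(1),np.degrees(np.arctan2(d[1],d[0])).round(1),((A+B)/2).round(1))
E
```

```text
[ 210  104   58  104 5723] cam [ 389.1 -208.3  358. ]
108 216 261 238.5
116 212 266 239.0
124 212 266 239.0
132 212 267 239.5
140 211 267 239.0
148 211 267 239.0
156 211 267 239.0
164 211 267 239.0
172 211 267 239.0
180 210 267 238.5
188 210 267 238.5
196 210 267 238.5
204 211 266 238.5
105 207
29 29 [ 416.9 -202.7   29. ] [ 519.3 -168.3   29. ] 108.0 18.6 [ 468.1 -185.5   29. ]
29 58 [ 414.5 -203.2   58. ] [ 519.3 -168.3   29. ] 110.5 18.4 [ 466.9 -185.8   43.5]
58 29 [ 416.9 -202.7   29. ] [ 507.8 -171.8   58. ] 96.0 18.8 [ 462.4 -187.3   43.5]
58 58 [ 414.5 -203.2   58. ] [ 507.8 -171.8   58. ] 98.5 18.6 [ 461.1 -187.5   58. ]
```

```bash
python3 - <<'E'
from g import *
from meas import silver,near
W=cam("wrist"); h=cv2.cvtColor(W["img"],cv2.COLOR_RGB2HSV)
m,st=near(((h[...,1]<60)&(h[...,2]>100)).astype(np.uint8),(240,161)); print(st,"cam",(-W["R"].T@W["t"]).round(1),env.state()["eef_pos"],np.round(env.state()["qvel"],3))
u=(st[0]*2+st[2]-1)/2
c=np.where(m[:,int(u)])[0]; v0,v1=c.min(),c.max();print(u,v0,v1)
for z0,z1 in((58,29),(58,58)):
    A=plane(W,(u,v1+.5),z1);B=plane(W,(u,v0-.5),z0);d=B-A
    print(z0,z1,A.round(1),B.round(1),np.linalg.norm(d[:2]).round(1),np.degrees(np.arctan2(d[1],d[0])).round(1),((A+B)/2).round(1))
# axis from midline at plane ~ 29+
S=cam("side");crop(S,235,200,315,270,8,"pics/sd11.png")
E
```

```text
[ 214  108   58  104 5703] cam [ 389.9 -206.4  357.6] [ 315.19447581 -229.49516704  341.38163606] [ 0.044  0.029  0.031  0.07   0.031 -0.033]
242.5 108 211
58 29 [ 413.6 -193.5   29. ] [ 505.6 -162.7   58. ] 97.0 18.5 [ 459.6 -178.1   43.5]
58 58 [ 411.6 -194.7   58. ] [ 505.6 -162.7   58. ] 99.3 18.8 [ 458.6 -178.7   58. ]
```

View pics/sd11.png

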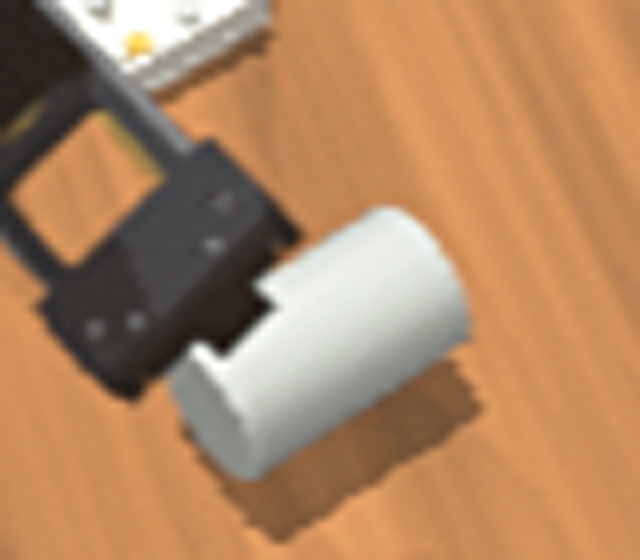

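```bash
python3 - <<'E'
from kin import *
R=pose(18.6,65,-1); g=np.array([451,-181,29.])
go(g-80*R[:,2],18.6,65,-1); go(g,18.6,65,-1); print(ik(g,18.6,65,-1,env.state()["joints"]))
E
```

```text
t13.50 shift [-2.  -2.9 91.8] rot [ 0.1  -0.05  0.07] | |d| 92 rows 2.2 / 0.1
 tcp target [ 350.3 -214.9  256.8] joints [-0.88  0.25  2.23  0.75  0.62 -0.25] F [-0.5  0.3  0.6] op 0.999
t13.50 shift [ -2.4  -3.7 171.8] rot [ 0.1  -0.05  0.07] | |d| 172 rows 4.1 / 0.1
 tcp target [ 382.4 -204.1  184.3] joints [-0.88  0.25  2.23  0.75  0.62 -0.25] F [-0.5  0.3  0.6] op 0.999
(array([-0.71,  0.64,  2.26,  1.55,  0.37, -0.98]), np.float64(0.0))
```

play_rows:
  increments:
    - {"dx":-2,"dy":-3,"dz":15,"rx":0.1,"ry":0,"rz":0.1}
    - {"dx":-2,"dy":-3,"dz":35,"rx":0.1,"ry":0,"rz":0.1}
    - {"dx":-2,"dy":-3,"dz":57,"rx":0.1,"ry":0,"rz":0.1}
    - {"dx":-2,"dy":-3,"dz":78,"rx":0.1,"ry":0,"rz":0.1}
    - {"dx":-2,"dy":-3,"dz":90,"rx":0.1,"ry":0,"rz":0.1}
    - {"dx":-2,"dy":-3,"dz":92,"rx":0.1,"ry":0,"rz":0.1}
    - {"dx":-2,"dy":-3,"dz":92,"rx":0.1,"ry":0,"rz":0.1}

```text
t: 14.08
eef_pos: [350.9, -214.0, 255.7]
tcp_rot: [-3.137, -0.441, 0.321]
ft_force: [-0.6, -0.4, -0.0]
opening: 1.002
```

```bash
python3 - <<'E'
from kin import *
g=np.array([451,-181,29.])
go(g,18.6,65,-1)
E
```

```text
t14.08 shift [-0.6  0.8 78.7] rot [-0.03 -0.04 -0.03] | |d| 79 rows 1.9 / 0.0
 tcp target [ 382.4 -204.1  184.3] joints [-0.79  0.46  2.27  1.11  0.44 -0.56] F [-0.6 -0.4 -0. ] op 1.002
```

play_rows:
  increments:
    - {"dx":-0.5,"dy":0.8,"dz":12,"rx":0,"ry":0,"rz":0}
    - {"dx":-0.5,"dy":0.8,"dz":28,"rx":0,"ry":0,"rz":0}
    - {"dx":-0.5,"dy":0.8,"dz":45,"rx":0,"ry":0,"rz":0}
    - {"dx":-0.5,"dy":0.8,"dz":60,"rx":0,"ry":0,"rz":0}
    - {"dx":-0.5,"dy":0.8,"dz":72,"rx":0,"ry":0,"rz":0}
    - {"dx":-0.5,"dy":0.8,"dz":79,"rx":0,"ry":0,"rz":0}
    - {"dx":-0.5,"dy":0.8,"dz":79,"rx":0,"ry":0,"rz":0}
    - {"dx":-0.5,"dy":0.8,"dz":79,"rx":0,"ry":0,"rz":0}

```text
t: 14.75
eef_pos: [382.7, -203.9, 184.5]
tcp_rot: [-3.137, -0.441, 0.322]
ft_force: [-0.6, -0.0, -1.2]
opening: 1.002
```

```bash
python3 - <<'E'
from kin import *
g=np.array([451,-181,29.])
go(g,18.6,65,-1)
W=cam("wrist"); cv2.imwrite("pics/w12.png",W["img"][:,:,::-1])
E
```

```text
t14.75 shift [-0.4  0.1  0.1] rot [-0.03 -0.05 -0.03] | |d| 0 rows 0.0 / 0.1
 tcp target [ 382.4 -204.1  184.3] joints [-0.71  0.64  2.26  1.55  0.38 -0.97] F [-0.6 -0.  -1.2] op 1.002
```

View pics/w12.png

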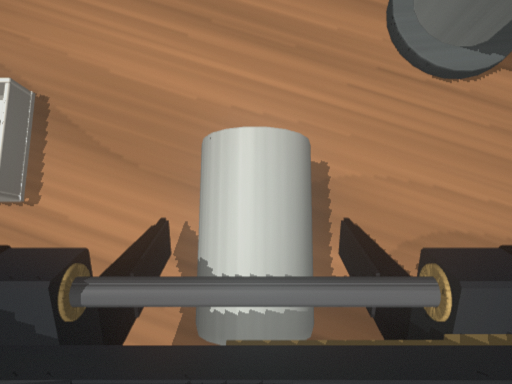

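The short beaker is centred between the jaws at u≈255, with its mouth away (top, v≈127). Closing.

play_rows:
  increments:
    - {"dx":0,"dy":0,"dz":0,"rx":0,"ry":0,"rz":0}
    - {"dx":0,"dy":0,"dz":0,"rx":0,"ry":0,"rz":0}
    - {"dx":0,"dy":0,"dz":0,"rx":0,"ry":0,"rz":0}
    - {"dx":0,"dy":0,"dz":0,"rx":0,"ry":0,"rz":0}
    - {"dx":0,"dy":0,"dz":0,"rx":0,"ry":0,"rz":0}
    - {"dx":0,"dy":0,"dz":0,"rx":0,"ry":0,"rz":0}
    - {"dx":0,"dy":0,"dz":0,"rx":0,"ry":0,"rz":0}
    - {"dx":0,"dy":0,"dz":0,"rx":0,"ry":0,"rz":0}
  fingers: 0

```text
t: 15.47
eef_pos: [382.6, -203.9, 184.8]
tcp_rot: [-3.138, -0.442, 0.322]
ft_force: [-1.0, -0.4, 2.6]
opening: 0.615
```

```bash
python3 - <<'E'
from kin import *
go((451,-181,180.),18.6,65,-1)
print(ik((451,-181,180.),18.6,65,-1,env.state()["joints"]))
W=cam("wrist"); cv2.imwrite("pics/w13.png",W["img"][:,:,::-1])
E
```

```text
t15.47 shift [  64.1   -0.4 -136.1] rot [-0.02 -0.05 -0.03] | |d| 150 rows 3.6 / 0.1
 tcp target [ 382.4 -204.1  335.3] joints [-0.71  0.64  2.26  1.55  0.38 -0.97] F [-1.  -0.4  2.6] op 0.615
(array([-0.71,  0.31,  2.15,  0.73,  0.58, -0.07]), np.float64(0.0))
```

play_rows:
  increments:
    - {"dx":3,"dy":0,"dz":-6,"rx":0,"ry":0,"rz":0}
    - {"dx":8,"dy":0,"dz":-17,"rx":0,"ry":0,"rz":0}
    - {"dx":17,"dy":0,"dz":-36,"rx":0,"ry":0,"rz":0}
    - {"dx":28,"dy":0,"dz":-60,"rx":0,"ry":0,"rz":0}
    - {"dx":40,"dy":0,"dz":-86,"rx":0,"ry":0,"rz":0}
    - {"dx":52,"dy":0,"dz":-111,"rx":0,"ry":0,"rz":0}
    - {"dx":60,"dy":0,"dz":-129,"rx":0,"ry":0,"rz":0}
    - {"dx":64,"dy":0,"dz":-137,"rx":0,"ry":0,"rz":0}

```text
t: 16.18
eef_pos: [382.0, -204.6, 338.4]
tcp_rot: [-3.141, -0.443, 0.323]
ft_force: [0.3, -0.1, -1.3]
opening: 0.619
```

```bash
cat > t3.py <<'E'
from path import *
import sys,os
e=np.radians(65);am=np.array([np.sin(e),0,np.cos(e)])
if not os.path.exists("t3q.json"):
    q0=np.array(env.state()["joints"]); qe,r=ik((658,-7,200),0,25,1,[-.17,.43,2.16,2.86,.6,1.73]); print(qe,r); json.dump([q0.tolist(),qe.tolist()],open("t3q.json","w"))
q0,qe=map(np.array,json.load(open("t3q.json")))
s=env.state();print(np.round(s["joints"],2),s["t"],s["opening"],"rows",(np.abs(qe-q0)/(np.array([2.22,2.22,2.79,3.14,3.14,3.14])*.7)*12).max())
show(q0,qe,float(sys.argv[1]),float(sys.argv[2]),int(sys.argv[3]),am)
E
python3 t3.py 0 1 24; python3 - <<'E'
from kin import *
W=cam("wrist"); cv2.imwrite("pics/w13.png",W["img"][:,:,::-1])
E
```

```text
[-0.17  0.54  2.2   2.91  0.73  1.67] 0.0
[-0.72  0.3   2.15  0.73  0.58 -0.07] 16.1833 0.6192244532525505 rows 11.875444803991691
[ 9 -7  7] [0.2 0.4 1.3] | f0.04 grasp [ 465. -166.  184.] mouth [0.98 0.21 0.04] tcp [ 390. -195.  336.]
[ 17 -13  14] [0.5 0.8 2.5] | f0.08 grasp [ 478. -151.  185.] mouth [0.99 0.1  0.07] tcp [ 398. -185.  333.]
[ 26 -20  21] [0.8 1.1 3.8] | f0.12 grasp [ 492. -137.  187.] mouth [ 1.   -0.02  0.08] tcp [ 406. -175.  330.]
[ 34 -26  28] [1.1 1.5 5.1] | f0.17 grasp [ 504. -124.  189.] mouth [ 0.99 -0.13  0.08] tcp [ 414. -166.  328.]
[ 42 -33  34] [1.4 1.8 6.4] | f0.21 grasp [ 517. -111.  191.] mouth [ 0.97 -0.24  0.07] tcp [ 421. -156.  325.]
[ 50 -40  41] [1.7 2.  7.6] | f0.25 grasp [529. -99. 193.] mouth [ 0.94 -0.34  0.04] tcp [ 429. -147.  323.]
[ 58 -46  47] [2.1 2.3 8.9] | f0.29 grasp [541. -88. 195.] mouth [ 0.9  -0.44 -0.  ] tcp [ 436. -138.  321.]
[ 65 -53  53] [ 2.5  2.5 10.2] | f0.33 grasp [552. -77. 198.] mouth [ 0.85 -0.52 -0.05] tcp [ 442. -129.  319.]
[ 72 -59  58] [ 2.9  2.7 11.5] | f0.38 grasp [563. -67. 200.] mouth [ 0.79 -0.6  -0.11] 
[... 997 characters left out ...]
] tcp [491. -48. 293.]
[ 122 -120  112] [ 7.6  3.5 24.2] | f0.79 grasp [643. -11. 210.] mouth [ 0.12 -0.49 -0.86] tcp [494. -41. 289.]
[ 124 -126  117] [ 8.2  3.6 25.4] | f0.83 grasp [647. -10. 208.] mouth [ 0.08 -0.4  -0.91] tcp [496. -34. 286.]
[ 127 -132  123] [ 8.8  3.6 26.6] | f0.88 grasp [651.  -8. 206.] mouth [ 0.04 -0.31 -0.95] tcp [498. -27. 282.]
[ 128 -138  128] [ 9.4  3.6 27.8] | f0.92 grasp [653.  -7. 203.] mouth [ 0.01 -0.21 -0.98] tcp [500. -20. 278.]
[ 129 -144  133] [ -9.4  -3.4 -27.3] | f0.96 grasp [655.  -7. 200.] mouth [-0.01 -0.1  -0.99] tcp [501. -13. 274.]
[ 130 -150  138] [ -9.2  -3.2 -26.1] | f1.00 grasp [656.  -6. 195.] mouth [-0.01 -0.   -1.  ] tcp [501.  -7. 270.]
```

View pics/w13.png

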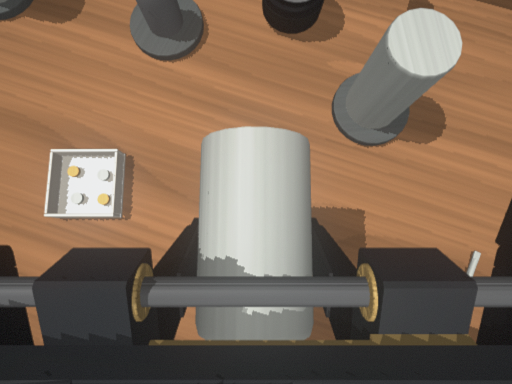

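```bash
python3 t3.py 0 .25 8
```

```text
[-0.72  0.3   2.15  0.74  0.58 -0.07] 16.2333 0.6122139298052813 rows 11.875444803991691
[ 6 -5  6] [0.2 0.3 1. ] | f0.03 grasp [ 462. -170.  184.] mouth [0.97 0.24 0.04] tcp [ 388. -197.  336.]
[ 13 -10  11] [0.4 0.6 1.9] | f0.06 grasp [ 472. -159.  185.] mouth [0.99 0.15 0.06] tcp [ 394. -190.  334.]
[ 19 -15  16] [0.5 0.9 2.9] | f0.09 grasp [ 482. -148.  186.] mouth [0.99 0.07 0.07] tcp [ 400. -183.  332.]
[ 25 -20  21] [0.8 1.1 3.8] | f0.12 grasp [ 492. -137.  187.] mouth [ 1.   -0.02  0.08] tcp [ 406. -175.  330.]
[ 32 -25  26] [1.  1.4 4.8] | f0.16 grasp [ 501. -127.  188.] mouth [ 0.99 -0.1   0.08] tcp [ 412. -168.  328.]
[ 38 -30  31] [1.2 1.6 5.7] | f0.19 grasp [ 511. -117.  190.] mouth [ 0.98 -0.19  0.08] tcp [ 418. -161.  327.]
[ 44 -35  36] [1.5 1.8 6.7] | f0.22 grasp [ 520. -108.  191.] mouth [ 0.96 -0.27  0.06] tcp [ 423. -154.  325.]
[ 50 -40  41] [1.7 2.  7.6] | f0.25 grasp [529. -99. 193.] mouth [ 0.94 -0.34  0.04] tcp [ 429. -147.  323.]
```

play_rows:
  increments:
    - {"dx":6,"dy":-5,"dz":6,"rx":0.2,"ry":0.3,"rz":1}
    - {"dx":13,"dy":-10,"dz":11,"rx":0.4,"ry":0.6,"rz":1.9}
    - {"dx":19,"dy":-15,"dz":16,"rx":0.5,"ry":0.9,"rz":2.9}
    - {"dx":25,"dy":-20,"dz":21,"rx":0.8,"ry":1.1,"rz":3.8}
    - {"dx":32,"dy":-25,"dz":26,"rx":1,"ry":1.4,"rz":4.8}
    - {"dx":38,"dy":-30,"dz":31,"rx":1.2,"ry":1.6,"rz":5.7}
    - {"dx":44,"dy":-35,"dz":36,"rx":1.5,"ry":1.8,"rz":6.7}
    - {"dx":50,"dy":-40,"dz":41,"rx":1.7,"ry":2,"rz":7.6}

```text
t: 16.9
eef_pos: [429.0, -146.4, 322.2]
tcp_rot: [-2.551, -0.407, -0.59]
ft_force: [0.4, -0.2, -1.3]
opening: 0.612
```

```bash
python3 t3.py .25 .5 8
```

```text
[-0.58  0.37  2.16  1.28  0.62  0.37] 16.9 0.6121692610078816 rows 11.875444803991691
[ 0 -6  5] [0.3 0.2 1. ] | f0.28 grasp [538. -90. 195.] mouth [ 0.91 -0.42  0.01] tcp [ 434. -140.  321.]
[  0 -12  11] [0.5 0.3 1.9] | f0.31 grasp [546. -82. 197.] mouth [ 0.88 -0.48 -0.03] tcp [ 439. -133.  320.]
[  0 -18  17] [0.8 0.5 2.9] | f0.34 grasp [555. -74. 199.] mouth [ 0.84 -0.54 -0.07] tcp [ 444. -127.  318.]
[ -1 -24  23] [1.  0.6 3.9] | f0.38 grasp [563. -67. 200.] mouth [ 0.79 -0.6  -0.11] tcp [ 449. -120.  316.]
[ -1 -30  29] [1.3 0.7 4.9] | f0.41 grasp [571. -60. 202.] mouth [ 0.75 -0.64 -0.17] tcp [ 453. -114.  315.]
[ -2 -35  35] [1.5 0.8 5.9] | f0.44 grasp [579. -54. 204.] mouth [ 0.7  -0.68 -0.22] tcp [ 458. -107.  313.]
[ -3 -41  40] [1.8 0.9 6.8] | f0.47 grasp [586. -48. 206.] mouth [ 0.65 -0.71 -0.28] tcp [ 462. -101.  311.]
[ -3 -46  46] [2.  1.  7.8] | f0.50 grasp [593. -43. 207.] mouth [ 0.59 -0.73 -0.34] tcp [466. -94. 309.]
```

play_rows:
  increments:
    - {"dx":0,"dy":-6,"dz":5,"rx":0.3,"ry":0.2,"rz":1}
    - {"dx":0,"dy":-12,"dz":11,"rx":0.5,"ry":0.3,"rz":1.9}
    - {"dx":0,"dy":-18,"dz":17,"rx":0.8,"ry":0.5,"rz":2.9}
    - {"dx":-1,"dy":-24,"dz":23,"rx":1,"ry":0.6,"rz":3.9}
    - {"dx":-1,"dy":-30,"dz":29,"rx":1.3,"ry":0.7,"rz":4.9}
    - {"dx":-2,"dy":-35,"dz":35,"rx":1.5,"ry":0.8,"rz":5.9}
    - {"dx":-3,"dy":-41,"dz":40,"rx":1.8,"ry":0.9,"rz":6.8}
    - {"dx":-3,"dy":-46,"dz":46,"rx":2,"ry":1,"rz":7.8}

```text
t: 17.57
eef_pos: [466.3, -94.2, 308.4]
tcp_rot: [-2.219, 0.1, -1.26]
ft_force: [0.0, -1.1, -1.5]
opening: 0.611
```

```bash
python3 t3.py .5 .75 8
```

```text
[-0.44  0.42  2.17  1.82  0.65  0.8 ] 17.5667 0.6110230719336909 rows 11.875444803991691
[-4 -2  5] [0.3 0.1 1. ] | f0.53 grasp [600. -38. 208.] mouth [ 0.54 -0.74 -0.4 ] tcp [470. -88. 308.]
[-9 -3 11] [0.5 0.1 1.9] | f0.56 grasp [606. -33. 210.] mouth [ 0.48 -0.74 -0.47] tcp [473. -82. 306.]
[-13  -5  16] [0.7 0.2 2.9] | f0.59 grasp [613. -29. 210.] mouth [ 0.43 -0.73 -0.53] tcp [477. -76. 304.]
[-18  -6  22] [1.  0.3 3.9] | f0.62 grasp [618. -25. 211.] mouth [ 0.37 -0.72 -0.59] tcp [480. -70. 302.]
[-22  -6  27] [1.2 0.3 4.9] | f0.66 grasp [624. -22. 212.] mouth [ 0.32 -0.69 -0.65] tcp [483. -65. 300.]
[-26  -7  32] [1.4 0.4 5.9] | f0.69 grasp [629. -19. 212.] mouth [ 0.27 -0.66 -0.71] tcp [486. -59. 297.]
[-30  -7  37] [1.7 0.4 6.9] | f0.72 grasp [634. -16. 211.] mouth [ 0.22 -0.61 -0.76] tcp [489. -53. 295.]
[-35  -7  42] [1.9 0.5 7.8] | f0.75 grasp [638. -14. 211.] mouth [ 0.18 -0.56 -0.81] tcp [491. -48. 293.]
```

play_rows:
  increments:
    - {"dx":-4,"dy":-2,"dz":5,"rx":0.3,"ry":0.1,"rz":1}
    - {"dx":-9,"dy":-3,"dz":11,"rx":0.5,"ry":0.1,"rz":1.9}
    - {"dx":-13,"dy":-5,"dz":16,"rx":0.7,"ry":0.2,"rz":2.9}
    - {"dx":-18,"dy":-6,"dz":22,"rx":1,"ry":0.3,"rz":3.9}
    - {"dx":-22,"dy":-6,"dz":27,"rx":1.2,"ry":0.3,"rz":4.9}
    - {"dx":-26,"dy":-7,"dz":32,"rx":1.4,"ry":0.4,"rz":5.9}
    - {"dx":-30,"dy":-7,"dz":37,"rx":1.7,"ry":0.4,"rz":6.9}
    - {"dx":-35,"dy":-7,"dz":42,"rx":1.9,"ry":0.5,"rz":7.8}

```text
t: 18.23
eef_pos: [490.8, -47.4, 291.1]
tcp_rot: [-2.269, 0.73, -1.857]
ft_force: [0.3, -0.2, -1.4]
opening: 0.615
```

```bash
python3 t3.py .75 1 8
```

```text
[-0.3   0.48  2.19  2.37  0.69  1.23] 18.2333 0.615467723827291 rows 11.875444803991691
[-3  3  4] [ 0.2 -0.   1. ] | f0.78 grasp [642. -12. 210.] mouth [ 0.13 -0.51 -0.85] tcp [493. -42. 290.]
[-6  7  8] [0.5 0.  1.9] | f0.81 grasp [645. -10. 209.] mouth [ 0.1  -0.45 -0.89] tcp [495. -37. 287.]
[-8 11 11] [0.7 0.1 2.9] | f0.84 grasp [648.  -9. 208.] mouth [ 0.07 -0.38 -0.92] tcp [497. -32. 285.]
[-10  16  15] [0.9 0.1 3.9] | f0.88 grasp [651.  -8. 206.] mouth [ 0.04 -0.31 -0.95] tcp [498. -27. 282.]
[-12  20  18] [1.2 0.1 4.8] | f0.91 grasp [653.  -7. 204.] mouth [ 0.02 -0.23 -0.97] tcp [500. -22. 279.]
[-14  25  22] [1.5 0.2 5.8] | f0.94 grasp [654.  -7. 201.] mouth [ 0.   -0.16 -0.99] tcp [500. -16. 276.]
[-16  30  25] [1.7 0.2 6.8] | f0.97 grasp [655.  -7. 199.] mouth [-0.01 -0.08 -1.  ] tcp [501. -11. 273.]
[-17  35  27] [2.  0.2 7.7] | f1.00 grasp [656.  -6. 195.] mouth [-0.01 -0.   -1.  ] tcp [501.  -7. 270.]
```

play_rows:
  increments:
    - {"dx":-3,"dy":3,"dz":4,"rx":0.2,"ry":0,"rz":1}
    - {"dx":-6,"dy":7,"dz":8,"rx":0.5,"ry":0,"rz":1.9}
    - {"dx":-8,"dy":11,"dz":11,"rx":0.7,"ry":0.1,"rz":2.9}
    - {"dx":-10,"dy":16,"dz":15,"rx":0.9,"ry":0.1,"rz":3.9}
    - {"dx":-12,"dy":20,"dz":18,"rx":1.2,"ry":0.1,"rz":4.8}
    - {"dx":-14,"dy":25,"dz":22,"rx":1.5,"ry":0.2,"rz":5.8}
    - {"dx":-16,"dy":30,"dz":25,"rx":1.7,"ry":0.2,"rz":6.8}
    - {"dx":-17,"dy":35,"dz":27,"rx":2,"ry":0.2,"rz":7.7}

```text
t: 18.9
eef_pos: [500.7, -6.2, 268.3]
tcp_rot: [3.135, 1.119, 3.133]
ft_force: [0.4, -1.0, -1.8]
opening: 0.614
```

```bash
python3 - <<'E'
s=open("ov.py").read()
s=s.replace("def ov(el,lm,lc,post,fn,zt):","def ov(el,lm,lc,post,fn,zt,sg=-1):").replace("R@[-np.sin","R@[sg*np.sin")
open("ov.py","w").write(s)
E
python3 - <<'E'
from ov import *
ov(65,57.5,37.5,(660,-7),"pics/ov20.png",60,1)
go((660,-7,160),0,25,1)
E
```

```text
grasp [654.9  -6.4 193.6] mouth [-0.015  0.003 -1.   ] rim [654.   -6.2 136.1] F [ 0.4 -1.  -1.8]
t19.00 shift [30.3 -1.1 19.4] rot [ 0.   -0.15 -0.  ] | |d| 36 rows 0.9 / 0.1
 tcp target [504.7  -7.  232.4] joints [-0.17  0.54  2.2   2.91  0.73  1.67] F [-0.6 -0.3 -0.7] op 0.612
```

View pics/ov20.png

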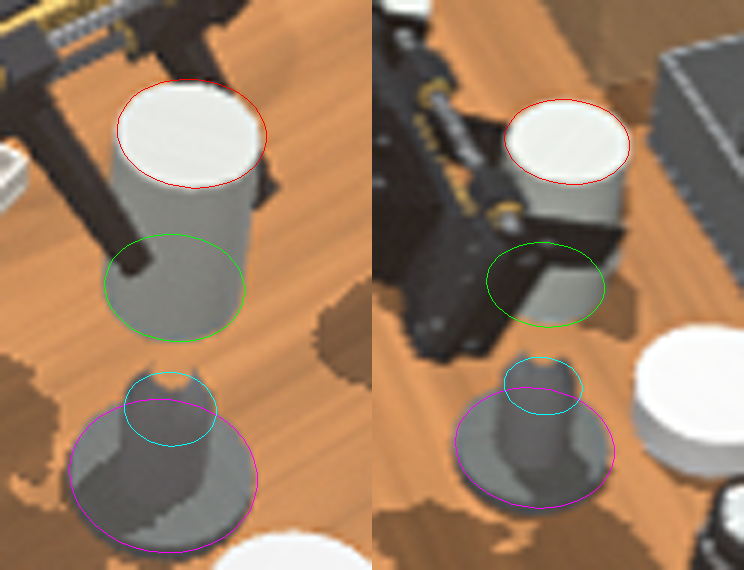

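```bash
python3 - <<'E'
from ov import *
go((658.5,-7,145),0,25,1)
E
```

```text
t19.00 shift [44.5 -1.1 24.6] rot [ 0.   -0.15 -0.  ] | |d| 51 rows 1.2 / 0.1
 tcp target [503.2  -7.  217.4] joints [-0.17  0.54  2.2   2.91  0.73  1.67] F [-0.6 -0.3 -0.7] op 0.612
```

play_rows:
  increments:
    - {"dx":4,"dy":-1,"dz":3,"rx":0,"ry":-0.15,"rz":0}
    - {"dx":12,"dy":-1,"dz":7,"rx":0,"ry":-0.15,"rz":0}
    - {"dx":22,"dy":-1,"dz":13,"rx":0,"ry":-0.15,"rz":0}
    - {"dx":32,"dy":-1,"dz":18,"rx":0,"ry":-0.15,"rz":0}
    - {"dx":40,"dy":-1,"dz":22,"rx":0,"ry":-0.15,"rz":0}
    - {"dx":44,"dy":-1,"dz":24.5,"rx":0,"ry":-0.15,"rz":0}
    - {"dx":44,"dy":-1,"dz":24.5,"rx":0,"ry":-0.15,"rz":0}
    - {"dx":44,"dy":-1,"dz":24.5,"rx":0,"ry":-0.15,"rz":0}

```text
t: 19.67
eef_pos: [503.4, -7.0, 217.6]
tcp_rot: [-3.141, 1.134, -3.141]
ft_force: [-0.5, -0.8, -1.6]
opening: 0.608
```

```bash
python3 - <<'E'
from ov import *
ov(65,57.5,37.5,(658.5,-7),"pics/ov21.png",60,1)
go((658.5,-7,69.5),0,25,1)
E
```

```text
grasp [658.6  -6.9 145.1] mouth [-0.001 -0.    -1.   ] rim [658.6  -6.9  87.6] F [-0.5 -0.8 -1.6]
t19.77 shift [69.3 -0.1 32.1] rot [0.   0.01 0.  ] | |d| 76 rows 1.8 / 0.0
 tcp target [503.2  -7.  141.9] joints [-0.17  0.66  2.22  2.94  0.88  1.63] F [-0.6  0.2 -1.3] op 0.61
```

View pics/ov21.png

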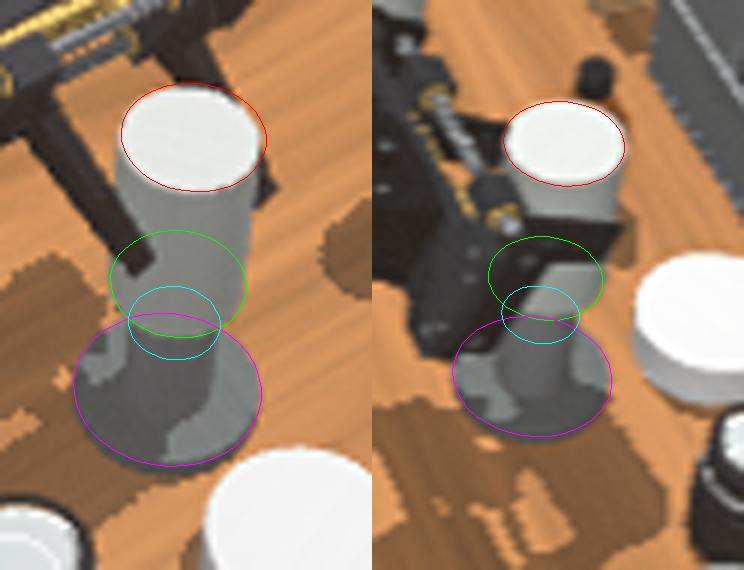

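play_rows:
  increments:
    - {"dx":4,"dy":0,"dz":2,"rx":0,"ry":0,"rz":0}
    - {"dx":9,"dy":0,"dz":4,"rx":0,"ry":0,"rz":0}
    - {"dx":15,"dy":0,"dz":7,"rx":0,"ry":0,"rz":0}
    - {"dx":21,"dy":0,"dz":10,"rx":0,"ry":0,"rz":0}
    - {"dx":26,"dy":0,"dz":12,"rx":0,"ry":0,"rz":0}
    - {"dx":29,"dy":0,"dz":13.5,"rx":0,"ry":0,"rz":0}

```text
t: 20.27
eef_pos: [503.3, -6.9, 185.2]
tcp_rot: [3.142, 1.134, -3.141]
ft_force: [-0.3, 0.3, -2.1]
opening: 0.612
```

```bash
python3 - <<'E'
from ov import *
ov(65,57.5,37.5,(658.5,-7),"pics/ov22.png",60,1)
go((658.5,-7,69.5),0,25,1)
E
```

```text
grasp [658.5  -6.8 112.7] mouth [-0.001  0.    -1.   ] rim [658.5  -6.8  55.2] F [-0.3  0.3 -2.1]
t20.37 shift [39.5 -0.1 18.3] rot [ 0.01 -0.01  0.  ] | |d| 44 rows 1.0 / 0.0
 tcp target [503.2  -7.  141.9] joints [-0.17  0.73  2.23  2.95  0.96  1.61] F [ 0.4 -1.2 -0.9] op 0.614
```

View pics/ov22.png

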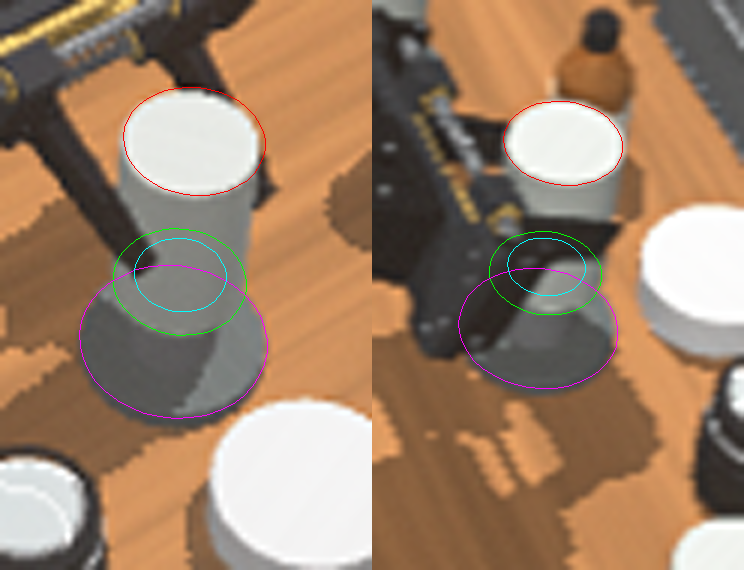

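Rim is past the taper with no side force. Continuing down.

play_rows:
  increments:
    - {"dx":4,"dy":0,"dz":2,"rx":0,"ry":0,"rz":0}
    - {"dx":10,"dy":0,"dz":4.5,"rx":0,"ry":0,"rz":0}
    - {"dx":17,"dy":0,"dz":8,"rx":0,"ry":0,"rz":0}
    - {"dx":24,"dy":0,"dz":11,"rx":0,"ry":0,"rz":0}
    - {"dx":30,"dy":0,"dz":14,"rx":0,"ry":0,"rz":0}
    - {"dx":34,"dy":0,"dz":15.8,"rx":0,"ry":0,"rz":0}
    - {"dx":34,"dy":0,"dz":15.8,"rx":0,"ry":0,"rz":0}

```text
t: 20.95
eef_pos: [503.2, -6.9, 146.7]
tcp_rot: [3.141, 1.132, 3.141]
ft_force: [0.5, -0.6, -1.5]
opening: 0.612
```

play_rows:
  increments:
    - {"dx":0.8,"dy":0,"dz":0.4,"rx":0,"ry":0,"rz":0}
    - {"dx":1.6,"dy":0,"dz":0.7,"rx":0,"ry":0,"rz":0}
    - {"dx":2.4,"dy":0,"dz":1.1,"rx":0,"ry":0,"rz":0}
    - {"dx":2.4,"dy":0,"dz":1.1,"rx":0,"ry":0,"rz":0}

```text
t: 21.28
eef_pos: [503.2, -6.9, 144.2]
tcp_rot: [3.141, 1.132, 3.142]
ft_force: [0.4, -0.1, -2.3]
opening: 0.614
```

play_rows:
  increments:
    - {"dx":0.5,"dy":0,"dz":0.2,"rx":0,"ry":0,"rz":0}
    - {"dx":1,"dy":0,"dz":0.5,"rx":0,"ry":0,"rz":0}
    - {"dx":1.4,"dy":0,"dz":0.6,"rx":0,"ry":0,"rz":0}
    - {"dx":1.4,"dy":0,"dz":0.6,"rx":0,"ry":0,"rz":0}

```text
t: 21.62
eef_pos: [503.1, -6.9, 142.7]
tcp_rot: [3.141, 1.132, 3.142]
ft_force: [-0.8, -0.8, -0.8]
opening: 0.613
```

```bash
python3 - <<'E'
from ov import *
go((658.5,-7,69.5),0,25,1)
E
```

```text
t21.62 shift [ 0.7 -0.1  0.4] rot [ 0.01 -0.02 -0.  ] | |d| 1 rows 0.0 / 0.0
 tcp target [503.2  -7.  141.9] joints [-0.17  0.84  2.23  2.96  1.06  1.59] F [-0.8 -0.8 -0.8] op 0.613
```

play_rows:
  increments:
    - {"dx":0.4,"dy":0,"dz":0.2,"rx":0,"ry":0,"rz":0}
    - {"dx":0.8,"dy":0,"dz":0.4,"rx":0,"ry":0,"rz":0}
    - {"dx":0.8,"dy":0,"dz":0.4,"rx":0,"ry":0,"rz":0}

```text
t: 21.87
eef_pos: [503.3, -6.9, 142.2]
tcp_rot: [3.141, 1.135, -3.141]
ft_force: [-1.4, 1.3, 5.0]
opening: 0.616
```

play_rows:
  increments:
    - {"dx":0.4,"dy":0,"dz":0.2,"rx":0,"ry":0,"rz":0}
    - {"dx":0.8,"dy":0,"dz":0.4,"rx":0,"ry":0,"rz":0}
    - {"dx":0.8,"dy":0,"dz":0.4,"rx":0,"ry":0,"rz":0}

```text
t: 22.12
eef_pos: [503.3, -6.9, 141.8]
tcp_rot: [-3.141, 1.137, -3.14]
ft_force: [-4.5, 0.5, 7.8]
opening: 0.614
```

Contact is firm but light (Fz about +8 N) at the expected height. Releasing.

play_rows:
  increments:
    - {"dx":0,"dy":0,"dz":0,"rx":0,"ry":0,"rz":0}
    - {"dx":0,"dy":0,"dz":0,"rx":0,"ry":0,"rz":0}
    - {"dx":0,"dy":0,"dz":0,"rx":0,"ry":0,"rz":0}
    - {"dx":0,"dy":0,"dz":0,"rx":0,"ry":0,"rz":0}
    - {"dx":0,"dy":0,"dz":0,"rx":0,"ry":0,"rz":0}
    - {"dx":0,"dy":0,"dz":0,"rx":0,"ry":0,"rz":0}
  fingers: 0.9

```text
t: 22.62
eef_pos: [503.4, -6.9, 141.7]
tcp_rot: [-3.141, 1.137, -3.14]
ft_force: [-0.5, -0.2, -0.5]
opening: 0.899
```

```bash
python3 - <<'E'
from ov import *
ov(65,57.5,37.5,(658.5,-7),"pics/ov23.png",60,1)
from kin import ik
R=pose(0,25,1); print(ik(np.array([658.5,-7,69.5])-120*R[:,2],0,25,1,env.state()["joints"]))
E
```

```text
grasp [658.8  -6.7  69.7] mouth [ 0.002 -0.    -1.   ] rim [658.9  -6.7  12.2] F [-0.5 -0.2 -0.5]
(array([-0.23,  0.73,  2.5 ,  2.92,  1.22,  1.55]), np.float64(0.0))
```

View pics/ov23.png

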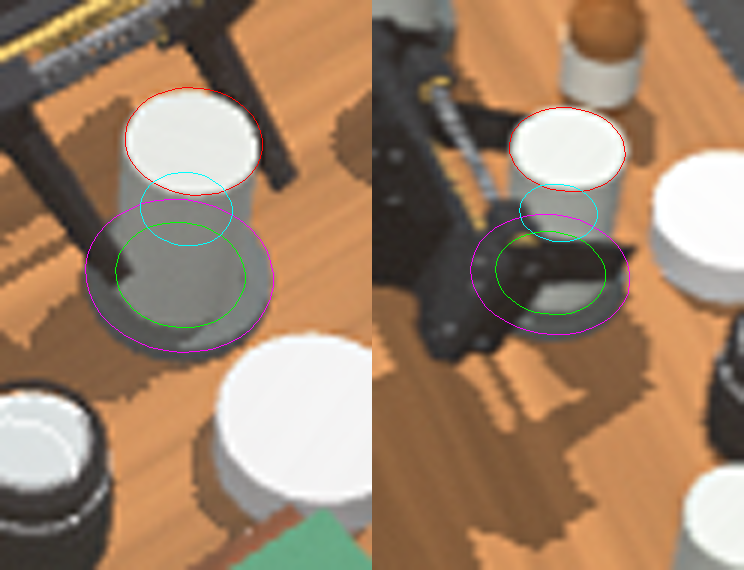

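Seated. Backing out along the tool.

play_rows:
  increments:
    - {"dx":0,"dy":0,"dz":-10,"rx":0,"ry":0,"rz":0}
    - {"dx":0,"dy":0,"dz":-25,"rx":0,"ry":0,"rz":0}
    - {"dx":0,"dy":0,"dz":-45,"rx":0,"ry":0,"rz":0}
    - {"dx":0,"dy":0,"dz":-65,"rx":0,"ry":0,"rz":0}
    - {"dx":0,"dy":0,"dz":-85,"rx":0,"ry":0,"rz":0}
    - {"dx":0,"dy":0,"dz":-105,"rx":0,"ry":0,"rz":0}
    - {"dx":0,"dy":0,"dz":-118,"rx":0,"ry":0,"rz":0}
    - {"dx":0,"dy":0,"dz":-118,"rx":0,"ry":0,"rz":0}

```text
t: 23.38
eef_pos: [394.1, -6.8, 192.4]
tcp_rot: [3.141, 1.135, -3.142]
ft_force: [0.4, 0.1, 0.2]
opening: 0.897
```

```bash
python3 - <<'E'
from g import *
c=cam("scene"); cv2.imwrite("pics/end_s.png",c["img"][:,:,::-1]); crop(c,180,140,380,290,4,"pics/end_c.png")
c=cam("side"); crop(c,205,110,395,250,4,"pics/end_d.png")
s=env.state();print(s["t"],s["eef_pos"],np.round(s["ft_force"],1),np.abs(s["qvel"]).max())
E
```

```text
23.4833 [396.41927825  -7.06421853 191.56365037] [ 0.4 -0.4  0.7] 0.02759373766175977
```

View pics/end_c.png

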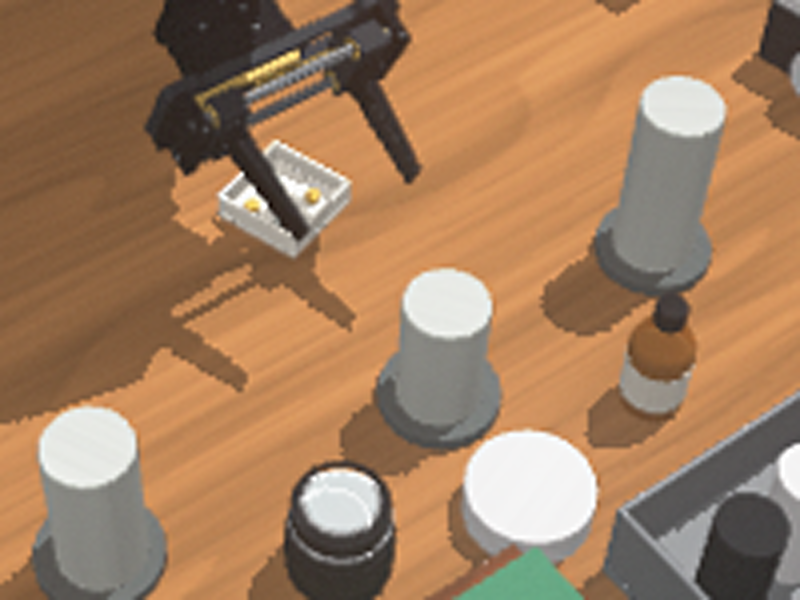

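View pics/end_d.png

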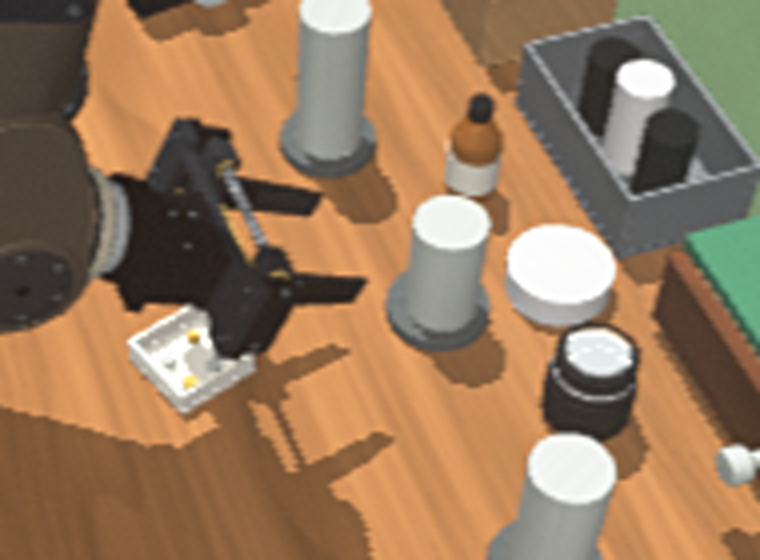

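Both beakers stand flat on their feet, nothing else has moved, and the gripper is free in the air. Handing in.

```bash
python3 -c "
from cell import env
print(env.job_done())"
```

```text
the job is handed in; nothing more can be done
None
```

The tall beaker now stands mouth down on the tall post and the short beaker on the short post. I handed the job in at about 23.5 s of the 66 s allowed; `env.job_done()` reports no verdict.

- **Placing:** I lowered each beaker in small steps until the foot pushed back lightly, about 4 N for the tall and 8 N for the short. From the arm pose, both rims were at about z = 12 mm, the height of the foot's top face. I then opened the gripper and backed away.
- **Last checks:** The final scene and side pictures show both beakers upright and flat on their feet. The dry beaker, dish, bottle, lens and tin looked undisturbed, though I judged that by eye. The gripper touched nothing, with a wrist force under 1 N.
- **What failed or disagreed:**
  - The first move call was refused because I left out zero-valued keys.
  - My first tilted approach to the tall beaker ran into joint 4's lower limit (−1.13 rad), so I used a steeper one.
  - The estimates of each post's position differed by a few mm, about 2 mm for the tall post. For the short post I set aside one reading that was about 6 mm off, because the foot had spoiled it. Neither beaker met any side force while sliding down.

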